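# Load and clamp the bottle shaker

## Robot

A 6-joint arm with a two-finger parallel gripper is mounted at the origin on the work surface. World frame = base frame: x ahead of the robot, y to its left, z up, the work surface at z = 0. Lengths are in mm, angles in rad, forces in N, time in s.
With the tool pointing down it reaches from about 300 to 750 mm from the base axis. Payload 8.5 kg.
Tool frame: the origin (TCP) lies at the centre of the arm's flange, where the gripper is bolted on; the fingertips stand arm.nose_length ahead of it and the grasp point (between the pads) lies 147 mm ahead of it (arm.nose_length is the distance from the TCP to the fingertips, in mm); z points along the fingers, y is the line along which they close (so a half turn about z gives the same grasp; the last joint's range is limited). The gripper opens to 88 mm and grips with 3 to 60 N. Pads are 18 mm wide; open, the fingers measure 123 mm over their backs; the gripper's body (75 mm by 187 mm) begins 45 mm behind the grasp point.
Start: joints at [1.04, 0.381, 1.297, -0, 1.464, -0.215], TCP at [170.809, 522.787, 404.748] pointing down, gripper open.
Joint ranges: [-3.11, 3.11], [-0.89, 2.33], [0.22, 2.48], [-1.42, 4.56], [0.17, 2.85], [-2.88, 2.88]. Speed limits (rad/s): [2.39, 2.39, 3.14, 3.14, 3.14, 3.14].

## Interface

Orientations are given as a rotation vector (axis times angle).
In Python, from bench import arm gives the robot as it stands.
- The arm moves only by the shell command python3 -m inch 'ROWS' [OPENING] [FORCE]. ROWS is JSON, a list of rows, each an object with "xyz": the shift along the tool's x, y, z in mm, a list of three; "turn": the turn about the tool's z in degrees. A call has 1 to 10 rows; each row shifts and turns the commanded pose from where the row before left it, along the tool's axes as they then stand; what a row does not reach is not made up. A row lasts 1/12 s, in which the tool goes at most 41.7 mm and 7.16 degrees, less where a joint would pass 70% of its speed; a pose out of reach is approached as far as the arm can. A call with a gripper value outside its range is refused whole. OPENING is the finger opening in mm, from 0 to 88.1, set as the call begins (- or left out, the last holds). The fingers move at their own pace and stop on an object; FORCE is the grip in N (left out, the last holds). Time passes only in rows, so rows that do not move let the fingers close. It gives the time, the measured TCP pose, the force, the opening and the grip force at its end, in the units of the state.
- arm.get_state(): the state, without advancing time (a new reading comes with each control period).
- arm.snapshot(name): name is "scene" or "top" or "wrist"; returns the picture (400x640x3 uint8, red, green, blue); there is no depth.
- arm.camera_params(name): a dict with "intrinsics" (3x3 intrinsics, pixels), "distortion" ([k1, k2, p1, p2, k3] as OpenCV has them; the pictures are not rectified), "world_from_camera" (4x4, takes a point from camera to world coordinates). Camera axes: x right, y down, z forward; pixel columns grow to the right and rows downward; lengths in mm; the calibration is good to about 2 mm. A picture is of the moment at which its call begins: read the wrist's pose just before it. camera_params takes no time and is no camera call; for the wrist camera it gives the pose at the moment of the call.
- arm.hand_in(): hands the job in; it is judged then, once.
Trained networks look in the newest picture that a camera, given by its name, has taken for a name from the list of things; names that differ only in an ending like _2 or _b are one class to them, and where a whole thing is asked for, a point or a joint stands for the part that bears it (a point fixed in the world has none). Each returns a list of dicts, best first, with "conf" (0 to 1); they miss things now and then, are a little off and sometimes report something else, mostly with a low value. They report only what shows in the picture. A call takes as long as a camera call. They do not tell look-alikes from the thing itself.
- arm.spot_in(camera, thing): "bbox" ([left, top, right, bottom] as shares, 0 to 1, of the picture: columns of its width, rows of its height, round what is visible of it).
- arm.landmark_of(camera, thing): "location" ([row, column] as shares, 0 to 1, of the picture: columns of its width, rows of its height: a listed point, or the origin of a listed thing).
The state is a dict: "t": time; "q": joint angles; "qvel": joint speeds; "tau": joint torques, N m; "tool_pos": TCP position; "ee_rot": TCP orientation; "ft_force": force on the tool from outside, world axes, zero at the start; "wrist_torque": the same for the moment, N m; "opening": finger opening in mm; "finger_force": force on a finger pad.
Only numpy, scipy, OpenCV 4.12 (cv2) and the standard library are available. Lean on these libraries where they do the work, as an engineer would, in place of code of your own. Each camera call takes 0.05 s, during which the arm holds its last target. There are 200 camera calls.

## Task

Load every sample bottle upright into the cells of the shaker's box, one to a cell; one has fallen over in the grey tray and is wedged in its corner, so work that one clear and stand it up. Then lay the hold-down plate across the box in its two saddles, rubber side down, swing the clamp arm fully home over the plate, and last turn its wing screw clockwise until it stops. Leave the beaker, the mortar and the firebrick where they are.

Things in the scene. Friction and masses are not known exactly. Their poses are not given: they have to be found in the camera images.
- shaker: Low bottle shaker fixed to the bench. Origin: under its centre, on the bench; x away from its front panel, y along its length, z up. Grey housing 240 (x) x 230 (y) mm, platform top at z = 62 mm. On it an open steel box, 156 x 156 mm outside, 4 mm walls, rim at z = 126 mm, split by a 4 mm cross into 2 x 2 square cells 72 mm wide, floor at z = 66 mm. Caps of loaded bottles end at z = 178 mm.
- cell0 (a point): centre of the floor of the box's cell at -x, -y of the shaker (38 mm off its centre either way)
- cell1 (a point): centre of the floor of the cell at -x, +y of the shaker
- cell2 (a point): centre of the floor of the cell at +x, -y of the shaker
- cell3 (a point): centre of the floor of the cell at +x, +y of the shaker
- saddle (a point): point over the box's centre, midway between the two saddles and level with their tops (184 mm above the bench); axes as the shaker's. The saddles sit on steel posts outside the box at y = +94 and -94 mm, 20 mm long in y; each lies between two upright lugs 72 mm apart in x (tops 196 mm above the bench) and an end lip (inner face at y = +106 or -106 mm, top at 194 mm).
- plate: Hold-down plate, aluminium, 62 mm (its x) x 206 mm (its y) x 12 mm, with a 50 x 150 x 4 mm rubber pad under it, 0.36 kg. Origin: centre of the pad's underside; z up. It starts flat on the bench, pad down, at the shaker's -y side. In place it runs along the shaker's y (either end first), its metal rests on both saddles and its origin is 180 mm above the bench.
- gate (a joint): Swing of the clamp arm about its vertical pin on the +y post (rad): 0 = home, lying along the shaker's -y over the box's centre line, against its stop; it grows as the arm swings open (anticlockwise from above), out over the shaker's +x side, up to 1.95. Starts at 1.35 to 1.8. Friction 0.15 N m: it stays where it is left.
- pivot (a point): centre of the clamp arm's pin (127 mm from the box's centre towards the shaker's +y), at mid-thickness of the arm, 209 mm above the bench; axes as the shaker's
- gate_tip (a point): point on the arm's centre line near its free end, 235 mm from the pin. The arm is a flat steel bar 24 mm wide, reaching 245 mm from the pin, lying from 202 to 216 mm above the bench, 6 mm above the plate in place. It can be pushed at its side edge.
- screw (a joint): Turn of the clamp arm's captive wing screw (rad): starts loose at 0 to 0.4, grows as it is turned clockwise seen from above and stops, tight, at 2.4. Friction 0.06 N m.
- wing (a point): Middle of the screw's black wing, on the screw's axis, 127 mm from the pin along the arm, 241 mm above the bench. The wing is 56 mm long (its x), 14 mm thick (its y) and 26 mm tall (228 to 254 mm above the bench); a hub 22 mm across joins it to the arm 12 mm below. Grip it from above across its thickness. It does not rise or sink as it turns.
- tray: Shallow grey plastic tray fixed to the bench, 170 (x) x 240 (y) mm outside, 5 mm walls and floor, 32 mm tall. Origin: under its centre.
- bottle1: Sample bottle like bottle2, always present. It starts lying in the tray's corner: base within 3 mm of the -y wall, side within 3 mm of the +x wall, cap towards the tray's +y, its axis 35 mm and its top 65 mm above the bench. No finger fits between it and the walls, but it can be pushed away from a wall at its flank above the tray's rim (32 mm).
- bottle2: Closed, full plastic sample bottle, 0.22 kg: white eight-sided body 60 mm across flats and 78 mm tall, tapered shoulder, round red cap 46 mm across and 24 mm tall (88 to 112 mm above the base). Origin: centre of its base; z points to the cap. One to three of bottle2 to bottle4 are present (None if absent), standing on the bench.
- bottle3: As bottle2.
- bottle4: As bottle2.
- beaker: bystander: glass beaker 80 mm in diameter, 110 mm tall; origin at the centre of its base
- mortar: bystander: white porcelain mortar 110 mm in diameter, 60 mm tall; origin at the centre of its base
- firebrick: bystander: cream half firebrick 114 x 114 x 64 mm; origin at the centre of its underside
Mind the look-alikes: they are no part of the job. Leave any green or purple look-alike of the bottle2 alone.

How it is judged:
By the outcome, as a careful person would: the job done as asked, in the order asked, and still so for the second after the job is handed in, with the robot touching nothing.
Of bottle2, bottle3, bottle4 only 1 to 3 are there at a start; the rules pass over those that are not, and their reading is None.
At some moment in a run one of bottle1, bottle2, bottle3, bottle4 may be knocked a few centimetres aside while the robot is not near it.
It also fails if it takes over 210 s, if anything falls off the work surface, if the arm or the gripper's body presses on something with over 40 N, if the wrist force passes 120 N, or if a joint passes its speed limit or range.

## Working session

There is one attempt and no reset: what is moved stays moved. The work goes in short steps, Python scripts to look and compute and a shell command to move; the robot and the scene stay as the last step left them, time stands still between calls to the robot, and variables do not carry over. Pictures are saved under pics/ and viewed, at most 14 in all, crops included, and the job is handed in when it is done.

```bash
ls; mkdir -p pics; cat > h.py <<'E'
import numpy as np, cv2
from bench import arm
from scipy.spatial.transform import Rotation as R
def cam(c):
    p=arm.camera_params(c); return np.array(p["intrinsics"],float),np.array(p["distortion"],float),np.array(p["world_from_camera"],float)
def ray(c,u,v,P=None):
    K,D,T=P or cam(c); n=cv2.undistortPoints(np.array([[[u,v]]],float),K,D)[0,0]
    d=T[:3,:3]@np.array([n[0],n[1],1]); return T[:3,3],d/np.linalg.norm(d)
def onz(c,u,v,z,P=None):
    o,d=ray(c,u,v,P); return o+d*(z-o[2])/d[2]
def tri(rays):
    A=0;b=0
    for o,d in rays:
        M=np.eye(3)-np.outer(d,d); A=A+M; b=b+M@o
    x=np.linalg.solve(A,b); return x,[float(np.linalg.norm((np.eye(3)-np.outer(d,d))@(x-o))) for o,d in rays]
def proj(c,X,P=None):
    K,D,T=P or cam(c); W=np.linalg.inv(T); return cv2.projectPoints(np.atleast_2d(np.array(X,float)),cv2.Rodrigues(W[:3,:3])[0],W[:3,3],K,D)[0][:,0]
def px(l): return l[1]*640,l[0]*400
def save(c,name):
    im=arm.snapshot(c); cv2.imwrite(f"pics/{name}.png",im[:,:,::-1]); return im
def loc(): # tool pose
    s=arm.get_state(); return np.array(s["tool_pos"]),R.from_rotvec(s["ee_rot"]).as_matrix()
E
python3 - <<'E'
from h import *
np.set_printoptions(precision=1,suppress=True)
s=arm.get_state();print(s, arm.nose_length)
a=save("scene","s0");b=save("top","t0");w=save("wrist","w0")
cv2.imwrite("pics/st0.png",np.vstack([a,b])[:,:,::-1][:, :])
for c in("scene","top"):
    print(c,cam(c)[2])
    for t in("bottle2","bottle1","plate","gate_tip","pivot","wing","saddle","cell0","cell1","cell2","cell3","shaker","tray","beaker","mortar","firebrick"):
        print(t,[(round(d["conf"],2),*np.round(px(d["location"]),0)) for d in arm.landmark_of(c,t)][:6])
E
```

```text
pics
{'t': 0.0, 'q': array([ 1. ,  0.4,  1.3,  0. ,  1.5, -0.2]), 'qvel': array([-0., -0., -0., -0., -0.,  0.]), 'tau': array([  0. , -43.8, -22.5,   0.1,   0. ,  -0. ]), 'tool_pos': array([170.8, 522.8, 404.1]), 'ee_rot': array([-0.5, -3.1,  0. ]), 'ft_force': array([-0.5, -0.1,  0.1]), 'wrist_torque': array([-0., -0.,  0.]), 'finger_force': 0.0, 'opening': 87.75803290974744} 166.0
scene [[   0.7    0.5   -0.5 1076. ]
 [   0.7   -0.5    0.4 -501.9]
 [  -0.    -0.6   -0.8 1025. ]
 [   0.     0.     0.     1. ]]
bottle2 [(0.89, np.float64(195.0), np.float64(323.0)), (0.84, np.float64(242.0), np.float64(310.0)), (0.77, np.float64(208.0), np.float64(276.0)), (0.76, np.float64(217.0), np.float64(234.0)), (0.68, np.float64(384.0), np.float64(173.0)), (0.65, np.float64(161.0), np.float64(292.0))]
bottle1 [(0.89, np.float64(195.0), np.float64(323.0)), (0.84, np.float64(242.0), np.float64(310.0)), (0.77, np.float64(208.0), np.float64(276.0)), (0.76, np.float64(217.0), np.float64(234.0)), (0.68, np.float64(384.0), np.float64(173.0)), (0.65, np.float64(161.0), np.float64(292.0))]
plate [(0.93,
[... 2958 characters left out ...]
210.0)), (0.78, np.float64(309.0), np.float64(182.0)), (0.73, np.float64(313.0), np.float64(203.0)), (0.65, np.float64(286.0), np.float64(188.0))]
cell3 [(0.83, np.float64(288.0), np.float64(210.0)), (0.78, np.float64(309.0), np.float64(182.0)), (0.73, np.float64(313.0), np.float64(203.0)), (0.65, np.float64(286.0), np.float64(188.0))]
shaker [(0.67, np.float64(299.0), np.float64(196.0))]
tray [(0.81, np.float64(183.0), np.float64(229.0)), (0.68, np.float64(420.0), np.float64(247.0)), (0.26, np.float64(214.0), np.float64(210.0))]
beaker [(0.95, np.float64(359.0), np.float64(145.0))]
mortar [(0.61, np.float64(422.0), np.float64(176.0))]
firebrick [(0.61, np.float64(209.0), np.float64(165.0))]
```

```bash
python3 -c "
import cv2,numpy as np
a=cv2.imread('pics/s0.png');b=cv2.imread('pics/t0.png')
cv2.imwrite('pics/s0b.png',cv2.resize(a,(800,500)));cv2.imwrite('pics/t0b.png',cv2.resize(b,(800,500)))"
```

```text
(no output)
```

View pics/s0b.png

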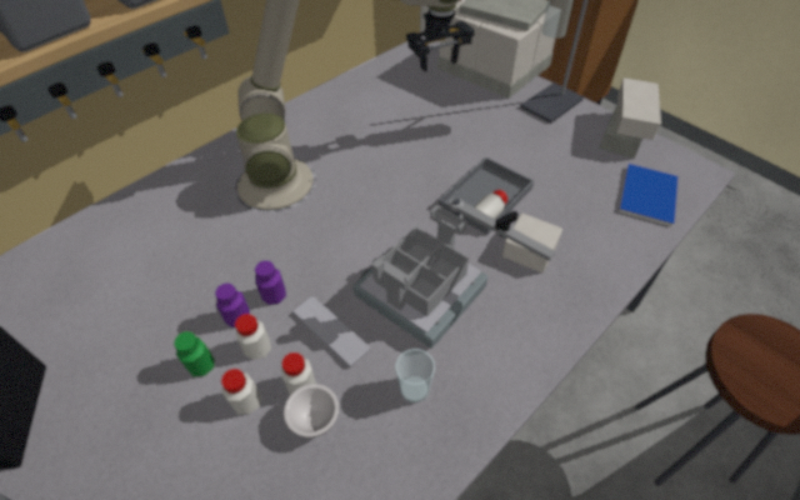

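View pics/t0b.png

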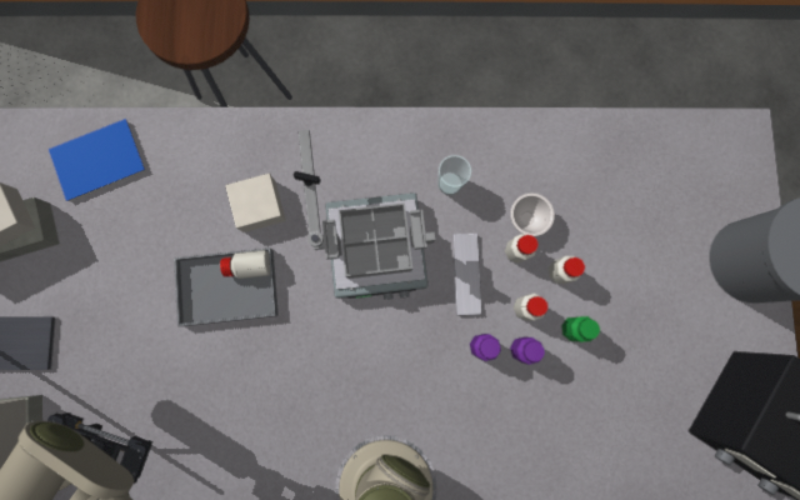

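Scene view (800x500 scale): red-capped bottles at about (248,335), (238,390) and (296,372), with the fallen one in the tray at (492,205). The top view shows the same caps at (524,245), (571,268), (534,307) and (235,266). The green one at (580,328) and the purple ones at (486,347) and (528,350) are look-alikes. That makes four real bottles for four cells.

```bash
python3 - <<'E'
from h import *
np.set_printoptions(precision=1,suppress=True)
S,T=cam("scene"),cam("top")
def t2(a,b): x,e=tri([ray("scene",*a,S),ray("top",*b,T)]); return x,np.round(e,1)
# red blobs
bl={}
for c,f in(("scene","s0"),("top","t0")):
    im=cv2.imread(f"pics/{f}.png"); h=cv2.cvtColor(im,cv2.COLOR_BGR2HSV)
    m=(((h[...,0]<8)|(h[...,0]>172))&(h[...,1]>170)&(h[...,2]>80)).astype(np.uint8)
    n,_,st,ce=cv2.connectedComponentsWithStats(m)
    bl[c]=[(ce[i],st[i,4]) for i in range(1,n) if st[i,4]>15]
for a,na in bl["scene"]:
    for b,nb in bl["top"]:
        x,e=t2(a,b)
        if max(e)<6: print("red",a,b,x,e)
for n,a,b in[("plate",(264,264),(374,216)),("tip",(438,204),(243,106)),("pivot",(365,164),(250,191)),("wing",(404,176),(245,145)),("saddle",(335,198),(298,187)),("tray",(390,159),(183,229)),("shaker",(341,235),(299,196)),("beaker",(329,312),(359,145)),("mortar",(255,336),(422,176)),("brick",(423,200),(209,165)),
 ("c +y-x",(334,207),(288,210)),("c +y+x",(358,220),(286,188)),("c-y-x",(318,225),(313,203)),("c-y+x",(338,237),(309,182)),
 ("b",(195,323),(458,260)),("b",(242,310),(421,249)),("b",(208,276),(444,217)),("b",(195,323),(444,217)),("b",(242,310),(412,199)),("b",(208,276),(421,249))]: print(n,*t2(a,b))
for n,p,z in[("cella",(288,210),66),("",(309,182),66),("",(313,203),66),("",(286,188),66),("tray",(183,229),0)]: print(n,onz("top",*p,z,T))
E
```

```text
red [401.2 155.7] [180.2 213. ] [536.7 394.1  46.6] [3.7 3.7]
red [196.5 259.3] [429.5 244.7] [ 431.8 -355.9  104.1] [0.2 0.2]
red [234.3 290.9] [421.8 195.4] [ 578.2 -338.9  103.3] [0.7 0.7]
red [186.3 304.3] [459.  213.4] [ 523.9 -448.   103. ] [0.4 0.4]
plate [ 525.5 -209.4   20.5] [0.9 0.9]
tip [810.7 175.6 210. ] [2.2 2.2]
pivot [573.6 153.4 204.2] [1.3 1.3]
wing [695.  166.8 234.6] [1.8 1.8]
saddle [587.4  21.9 175.7] [4.8 4.8]
tray [491.1 399.   -4.1] [3. 3.]
shaker [596.8  31.1  -5. ] [3.6 3.6]
beaker [ 758.3 -171.6    4.3] [4.9 4.9]
mortar [ 662.2 -365.7    0.4] [6.8 6.8]
brick [696.4 319.9   5.1] [2. 2.]
c +y-x [541.   60.1  60.1] [0.4 0.4]
c +y+x [617.   74.1  49.5] [9.3 9.3]
c-y-x [559.3 -19.8  62.4] [4.2 4.2]
c-y+x [626.9  -6.4  55.3] [2.5 2.5]
b [ 415.4 -484.4 -139.7] [48.1 48.1]
b [ 463.9 -356.2 -162.5] [58.3 58.3]
b [ 514.5 -378.1  146.1] [12. 12.]
b [ 522.5 -448.1  -13.4] [7. 7.]
b [ 583.  -338.1   -3.8] [1.3 1.3]
b [ 426.2 -352.4    0.7] [7.2 7.2]
cella [540.   59.4  66. ]
 [626.3  -4.4  66. ]
 [561.3 -16.4  66. ]
 [607.8  65.9  66. ]
tray [488.8 395.3   0. ]
```

```bash
cat >> h.py <<'E'
def to(x,y,z,ang=None):
    """target TCP (tips at z-166), ang = world heading (deg) of tool x. prints turn then shift after the turn"""
    p,M=loc(); a=np.degrees(np.arctan2(M[1,0],M[0,0])); t=0 if ang is None else (a-ang+180)%360-180
    a2=np.radians(a-t); d=np.array([x,y,z])-p
    ex=np.array([np.cos(a2),np.sin(a2),0]); ey=np.array([np.sin(a2),-np.cos(a2),0])
    print("heading %.1f turn %.1f then shift x %.1f y %.1f z %.1f  dist %.0f tilt %.3f q6 %.2f"%(a,t,d@ex,d@ey,-d[2],np.hypot(*d[:2]),np.hypot(M[0,2],M[1,2]),arm.get_state()["q"][5]))
E
python3 - <<'E'
from h import *
np.set_printoptions(precision=2,suppress=True)
p,M=loc(); T=cam("wrist")[2]; print(M); print(M.T@(T[:3,3]-p), M.T@T[:3,:3], cam("wrist")[0])
to(520,100,480,180)
E
```

```text
[[-0.95  0.31 -0.  ]
 [ 0.31  0.95 -0.  ]
 [ 0.   -0.   -1.  ]]
[79.19  1.28 21.46] [[ 0.   -0.95 -0.3 ]
 [ 1.    0.   -0.  ]
 [ 0.   -0.3   0.95]] [[307.87   0.   313.66]
 [  0.   307.87 203.56]
 [  0.     0.     1.  ]]
heading 161.9 turn -18.1 then shift x -349.2 y -422.8 z -75.3  dist 548 tilt 0.000 q6 -0.22
```

```bash
python3 -m inch '[{"xyz":[0,0,-25],"turn":-6},{"xyz":[0,0,-25],"turn":-6},{"xyz":[0,0,-25],"turn":-6},{"xyz":[-23,-28,0]},{"xyz":[-23,-28,0]},{"xyz":[-23,-28,0]},{"xyz":[-23,-28,0]},{"xyz":[-23,-28,0]},{"xyz":[-23,-28,0]},{"xyz":[-23,-28,0]}]'
python3 -m inch '[{"xyz":[-23,-28,0]},{"xyz":[-23,-28,0]},{"xyz":[-23,-28,0]},{"xyz":[-23,-28,0]},{"xyz":[-23,-28,0]},{"xyz":[-23,-28,0]},{"xyz":[-23,-28,0]},{"xyz":[-23,-28,0]},{"xyz":[0,0,0]},{"xyz":[0,0,0]}]'
cat >> h.py <<'E'
def lm(c,t,P=None,n=8): return [(round(d["conf"],2),tuple(np.round(px(d["location"]),1))) for d in arm.landmark_of(c,t)][:n]
E
python3 - <<'E'
from h import *
import pickle
to(520,100,480,180)
P=cam("wrist"); im=save("wrist","w1"); pickle.dump(P,open("w1.pkl","wb"))
for t in("cell0","pivot","wing","gate_tip","saddle","tray","bottle1","plate"): print(t,lm("wrist",t))
cv2.imwrite("pics/w1b.png",cv2.resize(im,(800,500))[:,:,::-1])
E
```

```text
heading 161.9 turn -18.1 then shift x -349.2 y -422.8 z -75.3  dist 548 tilt 0.000 q6 -0.22
cell0 []
pivot []
wing []
gate_tip []
saddle []
tray [(0.77, (np.float64(299.0), np.float64(379.5)))]
bottle1 []
plate []invalid input
invalid input
```

View pics/w1b.png

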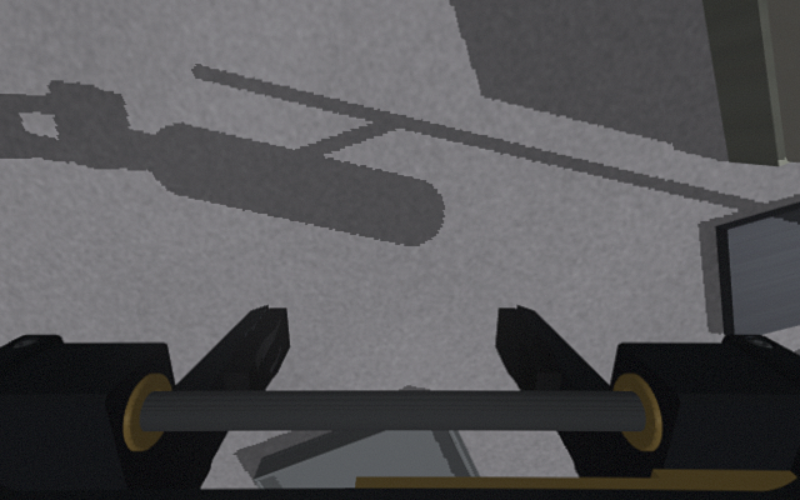

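The wrist camera looks toward tool +x and the gripper fills its lower 40 %. The moves were refused because each row needs both keys. I'll use heading about 96°.

```bash
python3 -m inch '[{"xyz":[0,0,-10],"turn":7},{"xyz":[0,0,-10],"turn":7},{"xyz":[0,0,-10],"turn":7},{"xyz":[0,0,-10],"turn":7},{"xyz":[0,0,-10],"turn":7},{"xyz":[0,0,-10],"turn":7},{"xyz":[0,0,-10],"turn":7},{"xyz":[0,0,-5],"turn":7},{"xyz":[0,0,0],"turn":7},{"xyz":[0,0,0],"turn":3}]'
python3 -c "
from h import *
to(400,250,480,96);to(580,-120,480,96)"
```

```text
t: 3.03
tool_pos: [170.8, 522.7, 480.1]
ee_rot: [-2.111, -2.326, -0.001]
ft_force: [0.3, -0.1, 0.0]
opening: 88.2
finger_force: 0.0
heading 95.5 turn -0.5 then shift x -295.2 y 199.5 z 0.1  dist 356 tilt 0.001 q6 0.94
heading 95.5 turn -0.5 then shift x -682.0 y 339.8 z 0.1  dist 762 tilt 0.001 q6 0.94
```

```bash
python3 -m inch '[{"xyz":[-34,17,0],"turn":0},{"xyz":[-34,17,0],"turn":0},{"xyz":[-34,17,0],"turn":0},{"xyz":[-34,17,0],"turn":0},{"xyz":[-34,17,0],"turn":0},{"xyz":[-34,17,0],"turn":0},{"xyz":[-34,17,0],"turn":0},{"xyz":[-34,17,0],"turn":0},{"xyz":[-34,17,0],"turn":0},{"xyz":[-34,17,0],"turn":0}]'
python3 -m inch '[{"xyz":[-34,17,0],"turn":0},{"xyz":[-34,17,0],"turn":0},{"xyz":[-34,17,0],"turn":0},{"xyz":[-34,17,0],"turn":0},{"xyz":[-34,17,0],"turn":0},{"xyz":[-34,17,0],"turn":0},{"xyz":[-34,17,0],"turn":0},{"xyz":[-34,17,0],"turn":0},{"xyz":[-34,17,0],"turn":0},{"xyz":[0,0,0],"turn":0}]'
python3 - <<'E'
from h import *
import pickle
to(580,-120,480,96)
P=cam("wrist"); im=save("wrist","w2"); pickle.dump(P,open("w2.pkl","wb"))
for t in("cell0","pivot","wing","gate_tip","saddle","tray","bottle1","plate"): print(t,lm("wrist",t))
cv2.imwrite("pics/w2b.png",cv2.resize(im,(800,500))[:,:,::-1])
E
```

```text
t: 3.87
tool_pos: [375.3, 200.3, 480.0]
ee_rot: [2.104, 2.333, 0.001]
ft_force: [0.7, -0.4, 0.4]
opening: 87.9
finger_force: 0.0
t: 4.7
tool_pos: [561.0, -91.6, 478.0]
ee_rot: [-2.109, -2.328, 0.002]
ft_force: [0.0, -0.6, -0.3]
opening: 88.0
finger_force: 0.0
heading 95.6 turn -0.4 then shift x -30.2 y 15.9 z -2.0  dist 34 tilt 0.001 q6 -0.47
cell0 [(0.73, (np.float64(375.0), np.float64(109.3))), (0.68, (np.float64(316.1), np.float64(108.7))), (0.66, (np.float64(310.7), np.float64(39.2))), (0.61, (np.float64(384.4), np.float64(39.9)))]
pivot []
wing []
gate_tip []
saddle [(0.63, (np.float64(364.4), np.float64(64.5)))]
tray []
bottle1 [(0.93, (np.float64(313.5), np.float64(302.3))), (0.92, (np.float64(191.4), np.float64(356.7))), (0.91, (np.float64(277.9), np.float64(351.4))), (0.84, (np.float64(164.0), np.float64(293.8))), (0.84, (np.float64(167.5), np.float64(239.9))), (0.74, (np.float64(381.3), np.float64(36.9))), (0.7, (np.float64(226.4), np.float64(303.1)))]
plate [(0.76, (np.float64(284.7), np.float64(229.5)))]
```

View pics/w2b.png

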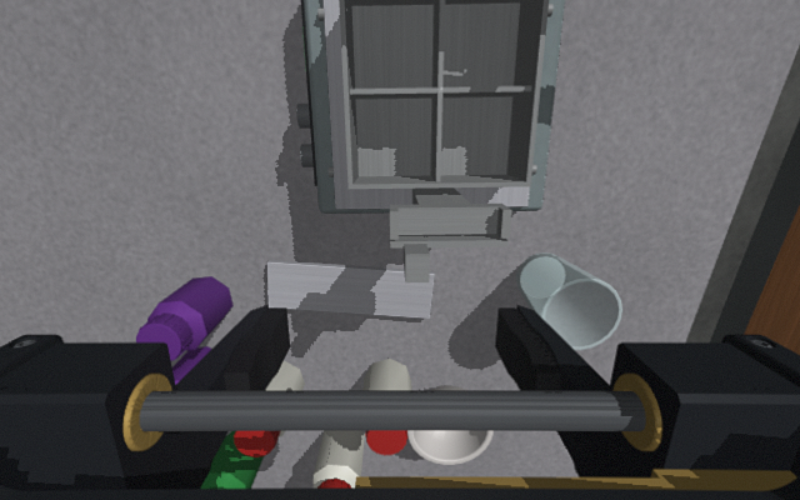

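The wrist view shows the box's lower half, with the cross at (440,90) and the plate at (350,290). The pin and clamp arm are out of view, so I move 75 mm toward +y for a second view.

```bash
python3 -m inch '[{"xyz":[25,8,0],"turn":0},{"xyz":[25,8,0],"turn":0},{"xyz":[25,8,0],"turn":0},{"xyz":[0,0,0],"turn":0},{"xyz":[0,0,0],"turn":0}]'
python3 - <<'E'
from h import *
import pickle
to(580,-20,480,96)
P=cam("wrist"); im=save("wrist","w3"); pickle.dump(P,open("w3.pkl","wb"))
for t in("cell0","pivot","wing","gate_tip","saddle","tray","bottle1","plate"): print(t,lm("wrist",t))
cv2.imwrite("pics/w3b.png",cv2.resize(im,(800,500))[:,:,::-1])
E
```

```text
t: 5.57
tool_pos: [574.5, -8.2, 479.9]
ee_rot: [2.101, 2.335, -0.0]
ft_force: [-0.2, 0.0, 0.1]
opening: 87.8
finger_force: 0.0
heading 96.1 turn 0.1 then shift x -12.3 y 4.2 z -0.1  dist 13 tilt 0.000 q6 -0.33
cell0 [(0.89, (np.float64(357.5), np.float64(115.9))), (0.88, (np.float64(296.9), np.float64(176.5))), (0.72, (np.float64(357.0), np.float64(175.0))), (0.67, (np.float64(297.3), np.float64(117.4)))]
pivot []
wing [(0.59, (np.float64(355.2), np.float64(174.4))), (0.53, (np.float64(293.0), np.float64(113.6)))]
gate_tip [(0.34, (np.float64(360.0), np.float64(114.2)))]
saddle [(0.92, (np.float64(333.2), np.float64(163.9)))]
tray [(0.32, (np.float64(295.7), np.float64(341.2)))]
bottle1 [(0.79, (np.float64(297.6), np.float64(340.2))), (0.77, (np.float64(160.8), np.float64(281.5))), (0.67, (np.float64(268.6), np.float64(384.6))), (0.66, (np.float64(182.1), np.float64(388.7))), (0.55, (np.float64(218.1), np.float64(340.6)))]
plate [(0.73, (np.float64(271.0), np.float64(272.1))), (0.47, (np.float64(295.3), np.float64(115.4)))]
```

View pics/w3b.png

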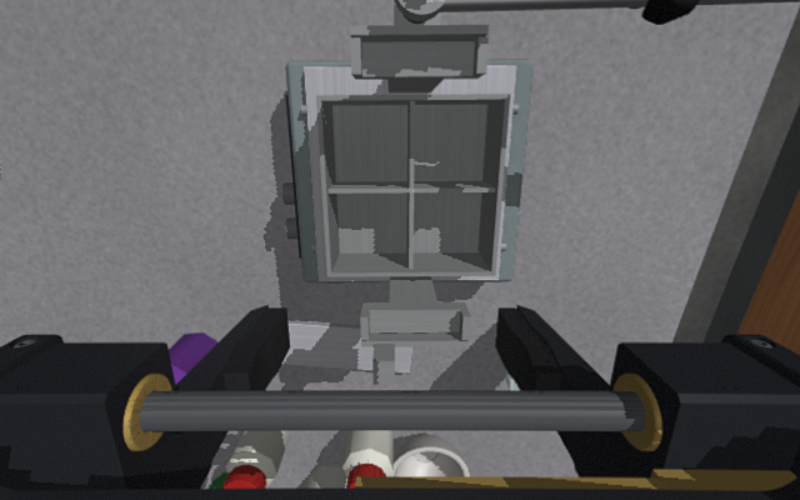

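In this view the box rim corners are at about (317,96), (509,96), (500,277) and (322,278), the cross is at (410,187), and the pin is at (420,5). I'll fit the shaker pose.

```bash
python3 - <<'E'
from h import *
import pickle
from scipy.optimize import least_squares
np.set_printoptions(precision=2,suppress=True)
w2=pickle.load(open("w2.pkl","rb"));w3=pickle.load(open("w3.pkl","rb"));T=cam("top");S=cam("scene")
k=.8
obs=[(w3,(410*k,187*k),(0,0,126)),(w3,(317*k,96*k),(-78,78,126)),(w3,(509*k,96*k),(78,78,126)),(w3,(322*k,278*k),(-78,-78,126)),(w3,(500*k,277*k),(78,-78,126)),
(w2,(440*k,90*k),(0,0,126)),
(w3,(357.5,115.9),(38,38,66)),(w3,(296.9,176.5),(-38,-38,66)),(w3,(357,175),(38,-38,66)),(w3,(297.3,117.4),(-38,38,66)),
(w3,(333.2,163.9),(0,0,184)),
(w2,(375,109.3),(38,-38,66)),(w2,(316.1,108.7),(-38,-38,66)),(w2,(310.7,39.2),(-38,38,66)),(w2,(384.4,39.9),(38,38,66)),(w2,(364.4,64.5),(0,0,184)),
(T,(288,210),(-38,38,66)),(T,(309,182),(38,-38,66)),(T,(313,203),(-38,-38,66)),(T,(286,188),(38,38,66)),(T,(298,187),(0,0,184)),(T,(250,191),(0,127,209)),(S,(365,164),(0,127,209)),(S,(335,198),(0,0,184))]
def W(q,m):
    c,s=np.cos(q[2]),np.sin(q[2]); return np.array([q[0]+c*m[0]-s*m[1],q[1]+s*m[0]+c*m[1],m[2]+q[3]])
f=lambda q:np.concatenate([proj(0,W(q,m),P)[0]-p for P,p,m in obs])
r=least_squares(f,[588,27,.1,0],loss="soft_l1"); q=r.x
print(q,np.degrees(q[2])); print(f(q).reshape(-1,2).round(1).tolist())
for i,m in enumerate([(-38,-38,66),(-38,38,66),(38,-38,66),(38,38,66),(0,0,184),(0,127,209)]): print(i,W(q,m))
pickle.dump(q,open("shaker.pkl","wb"))
E
```

```text
[588.39  23.22   0.11  -1.38] 6.337928455351711
[[1.3, 4.3], [-1.2, -0.5], [1.0, -1.4], [3.7, -0.8], [-4.0, -0.5], [1.0, -0.5], [0.8, -0.5], [0.8, -0.3], [-1.1, 1.0], [-0.9, -1.7], [-0.8, -0.2], [2.5, 0.8], [-1.1, 2.2], [3.6, 1.9], [-3.3, 0.1], [-2.9, -0.3], [0.9, -2.0], [1.9, -1.2], [0.8, 2.2], [0.3, -4.5], [0.8, 0.3], [1.7, -0.2], [-0.2, -0.1], [2.3, -2.0]]
0 [554.82 -18.74  64.62]
1 [546.43  56.8   64.62]
2 [630.35 -10.35  64.62]
3 [621.96  65.19  64.62]
4 [588.39  23.22 182.62]
5 [574.37 149.45 207.62]
```

```bash
python3 - <<'E'
from h import *
import pickle
w3=pickle.load(open("w3.pkl","rb"));q=pickle.load(open("shaker.pkl","rb"))
im=cv2.imread("pics/w3.png")
def W(m):
    c,s=np.cos(q[2]),np.sin(q[2]); return np.array([q[0]+c*m[0]-s*m[1],q[1]+s*m[0]+c*m[1],m[2]])
x0,y0,k=220,10,3
o=cv2.resize(im[y0:y0+195,x0:x0+220],None,fx=k,fy=k,interpolation=cv2.INTER_CUBIC)
def L(ms,col):
    p=((proj(0,[W(m) for m in ms],w3)-[x0,y0]+.5)*k).astype(int); cv2.polylines(o,[p.reshape(-1,1,2)],True,col,1)
L([(-78,-78,126),(78,-78,126),(78,78,126),(-78,78,126)],(0,0,255))
L([(-74,-74,66),(74,-74,66),(74,74,66),(-74,74,66)],(0,255,0))
L([(-120,-115,62),(120,-115,62),(120,115,62),(-120,115,62)],(255,0,0))
for s in(1,-1): L([(-36,84*s,184),(36,84*s,184),(36,104*s,184),(-36,104*s,184)],(0,255,255))
L([(0,0,126),(0,1,126)],(0,0,255))
cv2.imwrite("pics/w3c.png",o)
E
```

```text
(no output)
```

View pics/w3c.png

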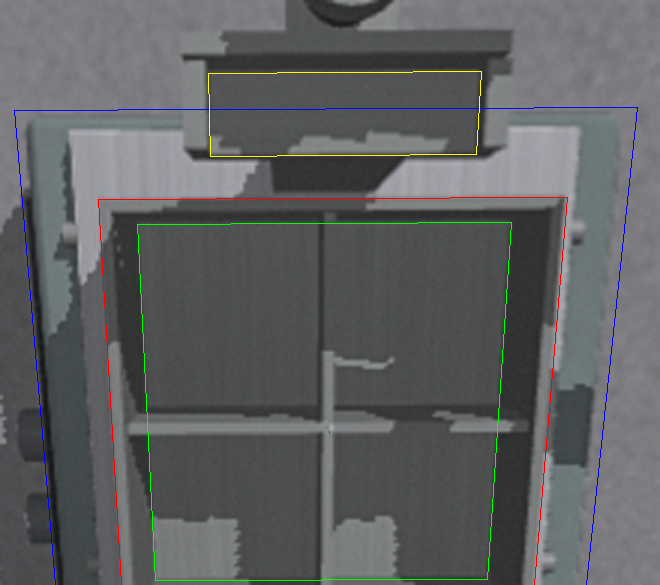

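The fit agrees with the picture to about 1 px: shaker centre (588,23), yaw 6.3°. Next is bottle A; I refresh the bottle positions first.

```bash
cat >> h.py <<'E'
def reds(lab="cur"):
    bl=[];ci={}
    for c in("scene","top"):
        h=cv2.cvtColor(arm.snapshot(c),cv2.COLOR_RGB2HSV); ci[c]=cam(c)
        m=(((h[...,0]<8)|(h[...,0]>172))&(h[...,1]>170)&(h[...,2]>80)).astype(np.uint8)
        n,_,st,ce=cv2.connectedComponentsWithStats(m)
        bl.append([(ce[i],st[i,4]) for i in range(1,n) if st[i,4]>15])
    for a,na in bl[0]:
        for b,nb in bl[1]:
            x,e=tri([ray("scene",*a,ci["scene"]),ray("top",*b,ci["top"])])
            if max(e)<5: print("red",np.round(x,1),"err %.1f"%e[0],na,nb)
E
python3 -c "
from h import *
reds(); to(578,-339,300,96)"
```

```text
red [464.7 206.  616.3] err 0.7 31 94
red [536.7 393.9  46.9] err 3.8 29 94
red [ 431.9 -355.4  104.1] err 0.1 216 187
red [ 578.2 -339.   103.1] err 0.5 220 175
red [ 523.9 -447.9  102.7] err 0.5 236 177
heading 95.9 turn -0.1 then shift x -327.8 y -31.1 z 179.8  dist 329 tilt 0.000 q6 -0.33
```

```bash
cat >> h.py <<'E'
from scipy.optimize import least_squares
def capcen(c,x,y,z0,P):
    t=np.linspace(0,2*np.pi,40); pts=[(x+23*np.cos(a),y+23*np.sin(a),z0+h) for a in t for h in(88,112)]
    m=cv2.moments(cv2.convexHull(proj(c,pts,P).astype(np.float32))); return np.array([m["m10"]/m["m00"],m["m01"]/m["m00"]])
def caps():
    """standing red caps: x,y,base z from scene+top"""
    bl=[];Ps=[]
    for c in("scene","top"):
        h=cv2.cvtColor(arm.snapshot(c),cv2.COLOR_RGB2HSV); Ps.append(cam(c))
        m=(((h[...,0]<8)|(h[...,0]>172))&(h[...,1]>150)&(h[...,2]>60)).astype(np.uint8)
        n,_,st,ce=cv2.connectedComponentsWithStats(m); bl.append([(ce[i],st[i,4]) for i in range(1,n) if st[i,4]>60])
    for a,na in bl[0]:
        for b,nb in bl[1]:
            x,e=tri([ray(0,*a,Ps[0]),ray(0,*b,Ps[1])])
            if max(e)>4: continue
            f=lambda q:np.concatenate([capcen(0,*q,P)-o for P,o in zip(Ps,(a,b))])
            r=least_squares(f,[x[0],x[1],x[2]-100]); print("cap",np.round(r.x,1),"res",np.round(np.abs(r.fun).max(),2),na,nb)
E
python3 -c "
from h import *
caps()"
python3 -m inch '[{"xyz":[-36,-3,0],"turn":0},{"xyz":[-36,-3,0],"turn":0},{"xyz":[-36,-3,0],"turn":0},{"xyz":[-36,-3,0],"turn":0},{"xyz":[-36,-3,20],"turn":0},{"xyz":[-36,-3,30],"turn":0},{"xyz":[-36,-3,30],"turn":0},{"xyz":[-36,-3,30],"turn":0},{"xyz":[-36,-3,30],"turn":0},{"xyz":[0,0,0],"turn":0}]' 70
python3 -c "
from h import *
to(578,-339,256,96.3)"
```

```text
cap [ 431.8 -355.5    3.8] res 0.19 231 196
cap [ 578.3 -338.9    3.4] res 0.24 233 184
cap [ 524.1 -447.7    3.1] res 0.15 253 188
t: 7.05
tool_pos: [579.8, -323.3, 346.6]
ee_rot: [-2.104, -2.321, 0.003]
ft_force: [0.9, -0.3, -0.8]
opening: 70.1
finger_force: 0.0
heading 95.6 turn -0.7 then shift x -15.4 y -3.6 z 90.6  dist 16 tilt 0.009 q6 -0.78
```

```bash
python3 -m inch '[{"xyz":[-15,-4,30],"turn":0},{"xyz":[0,0,30],"turn":0},{"xyz":[0,0,20],"turn":0},{"xyz":[0,0,9],"turn":0},{"xyz":[0,0,0],"turn":0}]'
python3 -m inch '[{"xyz":[0,0,0],"turn":0},{"xyz":[0,0,0],"turn":0},{"xyz":[0,0,0],"turn":0},{"xyz":[0,0,0],"turn":0},{"xyz":[0,0,0],"turn":0}]' 40 25
python3 -c "
from h import *
to(578,-339,256,96.3);to(622,65,480,96.3)"
```

```text
t: 7.47
tool_pos: [578.4, -333.2, 262.7]
ee_rot: [-2.101, -2.331, 0.0]
ft_force: [0.3, -0.3, 0.2]
opening: 69.8
finger_force: 0.0
t: 7.88
tool_pos: [578.5, -333.6, 265.6]
ee_rot: [2.103, 2.331, -0.0]
ft_force: [-1.2, -0.5, 4.6]
opening: 45.1
finger_force: 25.0
heading 95.9 turn -0.4 then shift x -5.3 y -1.1 z 9.6  dist 5 tilt 0.002 q6 -0.80
heading 95.9 turn -0.4 then shift x 391.5 y 87.0 z -214.4  dist 401 tilt 0.002 q6 -0.80
```

```bash
python3 -m inch '[{"xyz":[0,0,0],"turn":0},{"xyz":[0,0,0],"turn":0},{"xyz":[0,0,0],"turn":0}]' 62
python3 -m inch '[{"xyz":[-5,-1,4],"turn":0},{"xyz":[0,0,0],"turn":0},{"xyz":[0,0,0],"turn":0},{"xyz":[0,0,0],"turn":0}]'
python3 -m inch '[{"xyz":[0,0,0],"turn":0},{"xyz":[0,0,0],"turn":0},{"xyz":[0,0,0],"turn":0},{"xyz":[0,0,0],"turn":0}]' 40 25
python3 -c "
from h import *
to(578,-339,256,96.3);to(622,65,480,96.3)"
```

```text
t: 8.13
tool_pos: [578.4, -333.5, 264.1]
ee_rot: [-2.104, -2.333, -0.0]
ft_force: [-0.3, 0.1, 0.6]
opening: 61.3
finger_force: 0.0
t: 8.47
tool_pos: [577.9, -338.8, 260.0]
ee_rot: [-2.104, -2.332, -0.0]
ft_force: [0.1, -0.3, 0.4]
opening: 62.1
finger_force: 0.0
t: 8.8
tool_pos: [578.0, -338.6, 260.3]
ee_rot: [2.104, 2.333, 0.0]
ft_force: [1.0, -0.5, -1.0]
opening: 45.5
finger_force: 25.0
heading 95.9 turn -0.4 then shift x -0.4 y -0.1 z 4.3  dist 0 tilt 0.000 q6 -0.81
heading 95.9 turn -0.4 then shift x 396.3 y 88.0 z -219.7  dist 406 tilt 0.000 q6 -0.81
```

```bash
python3 -m inch '[{"xyz":[0,0,-30],"turn":0},{"xyz":[0,0,-38],"turn":0},{"xyz":[0,0,-38],"turn":0},{"xyz":[0,0,-38],"turn":0},{"xyz":[0,0,-38],"turn":0},{"xyz":[15,3,-38],"turn":0},{"xyz":[30,7,0],"turn":0},{"xyz":[36,8,0],"turn":0},{"xyz":[36,8,0],"turn":0},{"xyz":[36,8,0],"turn":0}]'
python3 -m inch '[{"xyz":[36,8,0],"turn":0},{"xyz":[36,8,0],"turn":0},{"xyz":[36,8,0],"turn":0},{"xyz":[36,8,0],"turn":0},{"xyz":[36,8,0],"turn":0},{"xyz":[30,7,0],"turn":0},{"xyz":[20,4,0],"turn":0},{"xyz":[10,2,0],"turn":0},{"xyz":[0,0,0],"turn":0},{"xyz":[0,0,0],"turn":0}]'
python3 -c "
from h import *
to(622,65,327,96.3)"
```

```text
t: 9.63
tool_pos: [595.9, -181.5, 479.9]
ee_rot: [-2.104, -2.332, 0.0]
ft_force: [0.5, 0.3, -2.6]
opening: 45.1
finger_force: 25.0
t: 10.47
tool_pos: [624.1, 60.7, 480.0]
ee_rot: [-2.104, -2.333, 0.001]
ft_force: [0.5, -0.6, -2.1]
opening: 45.7
finger_force: 25.0
heading 95.9 turn -0.4 then shift x 4.5 y -1.6 z 153.0  dist 5 tilt 0.001 q6 -0.19
```

```bash
python3 -m inch '[{"xyz":[4.5,-1.5,20],"turn":0},{"xyz":[0,0,35],"turn":0},{"xyz":[0,0,35],"turn":0},{"xyz":[0,0,25],"turn":0},{"xyz":[0,0,15],"turn":0},{"xyz":[0,0,10],"turn":0},{"xyz":[0,0,8],"turn":0},{"xyz":[0,0,3],"turn":0},{"xyz":[0,0,0],"turn":0}]'
python3 -c "
from h import *
to(622,65,327,96.3)"
```

```text
t: 11.22
tool_pos: [622.3, 64.9, 329.4]
ee_rot: [2.105, 2.332, 0.0]
ft_force: [0.0, 0.1, -1.8]
opening: 45.4
finger_force: 25.0
heading 95.9 turn -0.4 then shift x 0.1 y -0.2 z 2.4  dist 0 tilt 0.000 q6 -0.19
```

```bash
python3 -m inch '[{"xyz":[0,0,3],"turn":0},{"xyz":[0,0,1],"turn":0},{"xyz":[0,0,0],"turn":0}]'
python3 -m inch '[{"xyz":[0,0,0],"turn":0},{"xyz":[0,0,0],"turn":0},{"xyz":[0,0,0],"turn":0},{"xyz":[0,0,-30],"turn":0},{"xyz":[0,0,-36],"turn":0},{"xyz":[0,0,-36],"turn":0},{"xyz":[0,0,-20],"turn":0}]' 60
python3 -c "
from h import *
to(524,-448,300,96.3)
caps()"
```

```text
t: 11.47
tool_pos: [622.2, 65.5, 326.3]
ee_rot: [2.103, 2.332, 0.002]
ft_force: [0.4, -0.7, 1.2]
opening: 45.3
finger_force: 25.0
t: 12.05
tool_pos: [621.7, 65.7, 451.7]
ee_rot: [2.101, 2.33, 0.005]
ft_force: [-0.3, 0.3, -0.2]
opening: 59.7
finger_force: 0.0
heading 95.9 turn -0.4 then shift x -499.9 y -153.4 z 151.7  dist 523 tilt 0.005 q6 -0.19
cap [ 432.2 -355.1    4.7] res 0.14 218 187
cap [ 524.1 -447.7    3.1] res 0.15 253 188
```

```bash
python3 -m inch '[{"xyz":[-35,-11,0],"turn":0},{"xyz":[-35,-11,0],"turn":0},{"xyz":[-35,-11,0],"turn":0},{"xyz":[-35,-11,0],"turn":0},{"xyz":[-35,-11,0],"turn":0},{"xyz":[-35,-11,0],"turn":0},{"xyz":[-35,-11,0],"turn":0},{"xyz":[-35,-11,10],"turn":0},{"xyz":[-35,-11,15],"turn":0},{"xyz":[-35,-11,15],"turn":0}]'
python3 -m inch '[{"xyz":[-35,-11,15],"turn":0},{"xyz":[-35,-11,15],"turn":0},{"xyz":[-35,-11,15],"turn":0},{"xyz":[-30,-9,30],"turn":0},{"xyz":[-15,-2,30],"turn":0},{"xyz":[0,0,0],"turn":0},{"xyz":[0,0,0],"turn":0},{"xyz":[0,0,0],"turn":0}]' 64
python3 -c "
from h import *
to(524,-448,260,96.3)"
```

```text
t: 12.98
tool_pos: [548.0, -295.5, 405.7]
ee_rot: [-2.103, -2.332, -0.0]
ft_force: [0.9, -0.7, -0.2]
opening: 60.1
finger_force: 0.0
t: 13.65
tool_pos: [521.0, -445.6, 304.4]
ee_rot: [2.103, 2.333, 0.0]
ft_force: [-0.3, 0.0, 0.8]
opening: 64.3
finger_force: 0.0
heading 96.0 turn -0.3 then shift x -2.7 y 2.7 z 44.4  dist 4 tilt 0.001 q6 -0.98
```

```bash
python3 -m inch '[{"xyz":[-2.7,2.7,20],"turn":0},{"xyz":[0,0,18],"turn":0},{"xyz":[0,0,6],"turn":0},{"xyz":[0,0,0],"turn":0},{"xyz":[0,0,0],"turn":0}]'
python3 -m inch '[{"xyz":[0,0,0],"turn":0},{"xyz":[0,0,0],"turn":0},{"xyz":[0,0,0],"turn":0},{"xyz":[0,0,0],"turn":0}]' 40 25
python3 -c "
from h import *
to(524,-448,260,96.3);to(630.3,-10.3,480,96.3)"
```

```text
t: 14.07
tool_pos: [524.1, -448.2, 261.2]
ee_rot: [2.101, 2.333, -0.0]
ft_force: [-0.5, 0.5, 0.0]
opening: 64.5
finger_force: 0.0
t: 14.4
tool_pos: [523.6, -448.9, 260.5]
ee_rot: [2.103, 2.332, -0.0]
ft_force: [-0.3, 1.0, 4.8]
opening: 45.3
finger_force: 25.0
heading 95.9 turn -0.4 then shift x 0.8 y 0.5 z 0.5  dist 1 tilt 0.001 q6 -0.98
heading 95.9 turn -0.4 then shift x 424.2 y 154.1 z -219.5  dist 451 tilt 0.001 q6 -0.98
```

```bash
python3 -m inch '[{"xyz":[0,0,-30],"turn":0},{"xyz":[0,0,-38],"turn":0},{"xyz":[0,0,-38],"turn":0},{"xyz":[0,0,-38],"turn":0},{"xyz":[0,0,-38],"turn":0},{"xyz":[10,4,-38],"turn":0},{"xyz":[35,12.5,0],"turn":0},{"xyz":[35,12.5,0],"turn":0},{"xyz":[35,12.5,0],"turn":0},{"xyz":[35,12.5,0],"turn":0}]'
python3 -m inch '[{"xyz":[35,12.5,0],"turn":0},{"xyz":[35,12.5,0],"turn":0},{"xyz":[35,12.5,0],"turn":0},{"xyz":[35,12.5,0],"turn":0},{"xyz":[35,12.5,0],"turn":0},{"xyz":[35,12.5,0],"turn":0},{"xyz":[35,12.5,0],"turn":0},{"xyz":[22,10,0],"turn":0},{"xyz":[0,0,0],"turn":0},{"xyz":[0,0,0],"turn":0}]'
python3 -c "
from h import *
to(630.3,-10.3,327,96.3)"
```

```text
t: 15.23
tool_pos: [561.8, -292.6, 479.2]
ee_rot: [-2.104, -2.332, -0.0]
ft_force: [1.1, -0.3, -1.8]
opening: 45.2
finger_force: 25.0
t: 16.07
tool_pos: [631.5, -17.4, 479.0]
ee_rot: [-2.101, -2.335, 0.001]
ft_force: [0.5, 0.1, -1.0]
opening: 45.3
finger_force: 25.0
heading 96.0 turn -0.3 then shift x 7.2 y -0.4 z 152.0  dist 7 tilt 0.001 q6 -0.32
```

```bash
python3 -m inch '[{"xyz":[7,-0.5,20],"turn":0},{"xyz":[0,0,35],"turn":0},{"xyz":[0,0,35],"turn":0},{"xyz":[0,0,25],"turn":0},{"xyz":[0,0,15],"turn":0},{"xyz":[0,0,10],"turn":0},{"xyz":[0,0,8],"turn":0},{"xyz":[0,0,3],"turn":0},{"xyz":[0,0,2],"turn":0},{"xyz":[0,0,0],"turn":0}]'
python3 -c "
from h import *
to(630.3,-10.3,326.5,96.3)"
```

```text
t: 16.9
tool_pos: [630.2, -11.8, 327.0]
ee_rot: [2.104, 2.332, 0.001]
ft_force: [-1.3, -0.5, -1.7]
opening: 45.4
finger_force: 25.0
heading 95.9 turn -0.4 then shift x 1.5 y 0.3 z 0.5  dist 2 tilt 0.001 q6 -0.31
```

```bash
python3 -m inch '[{"xyz":[0,0,1],"turn":0},{"xyz":[0,0,0],"turn":0}]'
python3 -m inch '[{"xyz":[0,0,0],"turn":0},{"xyz":[0,0,0],"turn":0},{"xyz":[0,0,0],"turn":0},{"xyz":[0,0,-30],"turn":0},{"xyz":[0,0,-36],"turn":0},{"xyz":[0,0,-36],"turn":0},{"xyz":[0,0,-20],"turn":0}]' 60
python3 -c "
from h import *
to(432,-355,300,96.3)
caps()"
```

```text
t: 17.07
tool_pos: [630.2, -11.5, 326.5]
ee_rot: [2.103, 2.332, 0.002]
ft_force: [0.2, 0.8, 0.3]
opening: 45.1
finger_force: 25.0
t: 17.65
tool_pos: [629.7, -11.4, 452.0]
ee_rot: [2.101, 2.329, 0.004]
ft_force: [0.2, -1.0, 0.7]
opening: 59.8
finger_force: 0.0
heading 95.9 turn -0.4 then shift x -319.8 y -234.2 z 152.0  dist 396 tilt 0.006 q6 -0.31
cap [ 432.1 -355.4    2.8] res 0.09 210 181
```

```bash
python3 -m inch '[{"xyz":[-29,-21,0],"turn":0},{"xyz":[-29,-21,0],"turn":0},{"xyz":[-29,-21,0],"turn":0},{"xyz":[-29,-21,0],"turn":0},{"xyz":[-29,-21,0],"turn":0},{"xyz":[-29,-21,10],"turn":0},{"xyz":[-29,-21,20],"turn":0},{"xyz":[-29,-21,20],"turn":0},{"xyz":[-29,-21,20],"turn":0},{"xyz":[-29,-21,20],"turn":0}]' 64
python3 -m inch '[{"xyz":[-22,-18,30],"turn":0},{"xyz":[-8,-6,30],"turn":0},{"xyz":[0,0,0],"turn":0},{"xyz":[0,0,0],"turn":0},{"xyz":[0,0,0],"turn":0}]' 64
python3 -c "
from h import *
to(432,-355.3,260,96.3)"
```

```text
t: 18.58
tool_pos: [449.7, -322.7, 355.6]
ee_rot: [-2.103, -2.332, -0.0]
ft_force: [1.3, -0.7, 0.0]
opening: 64.1
finger_force: 0.0
t: 19.0
tool_pos: [430.9, -353.4, 298.6]
ee_rot: [2.102, 2.333, 0.0]
ft_force: [0.2, -0.1, 0.2]
opening: 63.8
finger_force: 0.0
heading 96.0 turn -0.3 then shift x -2.0 y 0.8 z 38.6  dist 2 tilt 0.001 q6 -1.00
```

```bash
python3 -m inch '[{"xyz":[-2,1,18],"turn":0},{"xyz":[0,0,15],"turn":0},{"xyz":[0,0,5],"turn":0},{"xyz":[0,0,0],"turn":0},{"xyz":[0,0,0],"turn":0}]'
python3 -m inch '[{"xyz":[0,0,0],"turn":0},{"xyz":[0,0,0],"turn":0},{"xyz":[0,0,0],"turn":0},{"xyz":[0,0,0],"turn":0}]' 40 25
python3 -c "
from h import *
to(432,-355,260,96.3);to(554.8,-18.7,480,96.3)"
```

```text
t: 19.42
tool_pos: [432.1, -355.4, 260.8]
ee_rot: [2.101, 2.333, -0.0]
ft_force: [-0.4, -0.5, 0.9]
opening: 64.1
finger_force: 0.0
t: 19.75
tool_pos: [431.6, -355.9, 260.2]
ee_rot: [2.103, 2.332, -0.0]
ft_force: [-0.5, 1.1, 4.7]
opening: 45.4
finger_force: 25.0
heading 95.9 turn -0.4 then shift x 0.8 y 0.5 z 0.2  dist 1 tilt 0.001 q6 -1.00
heading 95.9 turn -0.4 then shift x 321.6 y 159.4 z -219.8  dist 359 tilt 0.001 q6 -1.00
```

```bash
python3 -m inch '[{"xyz":[0,0,-30],"turn":0},{"xyz":[0,0,-38],"turn":0},{"xyz":[0,0,-38],"turn":0},{"xyz":[0,0,-38],"turn":0},{"xyz":[0,0,-38],"turn":0},{"xyz":[10,5,-38],"turn":0},{"xyz":[32,16,0],"turn":0},{"xyz":[32,16,0],"turn":0},{"xyz":[32,16,0],"turn":0},{"xyz":[32,16,0],"turn":0}]'
python3 -m inch '[{"xyz":[32,16,0],"turn":0},{"xyz":[32,16,0],"turn":0},{"xyz":[32,16,0],"turn":0},{"xyz":[32,16,0],"turn":0},{"xyz":[32,16,0],"turn":0},{"xyz":[23,10,0],"turn":0},{"xyz":[0,0,0],"turn":0},{"xyz":[0,0,0],"turn":0},{"xyz":[0,0,0],"turn":0}]'
python3 -c "
from h import *
to(554.8,-18.7,326.5,96.3)"
```

```text
t: 20.58
tool_pos: [486.0, -210.0, 479.3]
ee_rot: [-2.104, -2.332, 0.0]
ft_force: [0.7, -0.0, -1.8]
opening: 45.3
finger_force: 25.0
t: 21.33
tool_pos: [556.5, -20.6, 479.2]
ee_rot: [-2.104, -2.332, 0.001]
ft_force: [-0.4, 0.2, -2.0]
opening: 45.4
finger_force: 25.0
heading 95.9 turn -0.4 then shift x 2.1 y -1.5 z 152.7  dist 3 tilt 0.001 q6 -0.35
```

```bash
python3 -m inch '[{"xyz":[2,-1.5,20],"turn":0},{"xyz":[0,0,35],"turn":0},{"xyz":[0,0,35],"turn":0},{"xyz":[0,0,25],"turn":0},{"xyz":[0,0,15],"turn":0},{"xyz":[0,0,10],"turn":0},{"xyz":[0,0,8],"turn":0},{"xyz":[0,0,4],"turn":0},{"xyz":[0,0,1],"turn":0},{"xyz":[0,0,0],"turn":0}]'
python3 -m inch '[{"xyz":[0,0,0],"turn":0},{"xyz":[0,0,0],"turn":0},{"xyz":[0,0,0],"turn":0},{"xyz":[0,0,-30],"turn":0},{"xyz":[0,0,-36],"turn":0},{"xyz":[0,0,-36],"turn":0},{"xyz":[0,0,-36],"turn":0},{"xyz":[0,0,-16],"turn":0}]' 60
python3 -c "
from h import *
to(480,250,480,96.3)
caps()
im=save('scene','s1'); 
for c in('scene','top'): print(lm(c,'bottle1'),lm(c,'tray'))
cv2.imwrite('pics/s1c.png',cv2.resize(im[100:300,240:480],(720,600))[:,:,::-1])"
```

```text
t: 22.17
tool_pos: [555.0, -18.6, 327.0]
ee_rot: [2.104, 2.332, 0.001]
ft_force: [-0.4, -0.9, -1.9]
opening: 45.6
finger_force: 25.0
t: 22.83
tool_pos: [554.3, -18.1, 485.9]
ee_rot: [2.099, 2.328, 0.006]
ft_force: [0.0, -1.0, 0.4]
opening: 59.8
finger_force: 0.0
heading 95.9 turn -0.4 then shift x 274.6 y -44.4 z 5.9  dist 278 tilt 0.008 q6 -0.35
[(0.96, (np.float64(385.0), np.float64(173.8))), (0.81, (np.float64(337.8), np.float64(236.4))), (0.81, (np.float64(161.2), np.float64(293.6))), (0.64, (np.float64(353.8), np.float64(221.3))), (0.64, (np.float64(188.6), np.float64(254.8))), (0.57, (np.float64(218.9), np.float64(239.1))), (0.55, (np.float64(320.0), np.float64(222.9)))] [(0.77, (np.float64(390.0), np.float64(161.1)))]
[(0.84, (np.float64(418.2), np.float64(278.9))), (0.77, (np.float64(385.9), np.float64(276.3))), (0.69, (np.float64(458.1), np.float64(260.4))), (0.6, (np.float64(215.1), np.float64(210.5))), (0.57, (np.float64(284.9), np.float64(180.8)))] [(0.69, (np.float64(187.5), np.float64(229.0)))]
```

View pics/s1c.png

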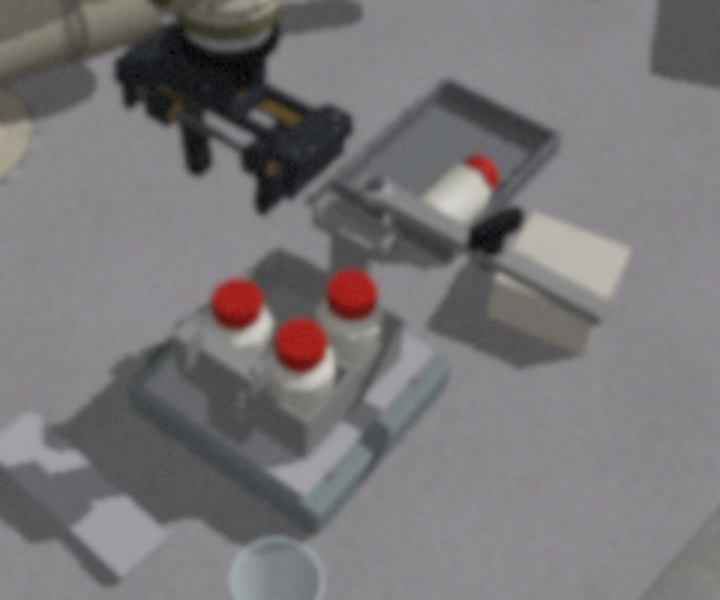

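Three bottles are loaded at (238,300), (302,345) and (352,293) in the crop, with cell1 free. The fallen one is at (465,190). Next I view the tray.

```bash
python3 -m inch '[{"xyz":[37,-3,0],"turn":0},{"xyz":[37,-3,0],"turn":0},{"xyz":[37,-3,0],"turn":0},{"xyz":[37,-3,0],"turn":0},{"xyz":[37,-3,0],"turn":0},{"xyz":[37,-3,0],"turn":0},{"xyz":[37,-3,0],"turn":0},{"xyz":[37,-3,0],"turn":0},{"xyz":[37,-3,0],"turn":0},{"xyz":[12,-3,0],"turn":0}]' 20
python3 -m inch '[{"xyz":[0,0,0],"turn":0},{"xyz":[0,0,0],"turn":0}]'
python3 - <<'E'
from h import *
import pickle
to(480,330,480,96.3)
P=cam("wrist"); im=save("wrist","w4"); pickle.dump(P,open("w4.pkl","wb"))
for t in("tray","bottle1","pivot","wing","gate_tip"): print(t,lm("wrist",t))
cv2.imwrite("pics/w4b.png",cv2.resize(im,(800,500))[:,:,::-1])
E
```

```text
t: 24.02
tool_pos: [488.5, 325.5, 478.9]
ee_rot: [-2.099, -2.335, 0.003]
ft_force: [0.1, -0.0, 0.3]
opening: 19.8
finger_force: 0.0
t: 24.18
tool_pos: [489.7, 321.6, 479.6]
ee_rot: [-2.103, -2.334, 0.002]
ft_force: [0.5, -0.3, -0.4]
opening: 19.5
finger_force: 0.0
heading 96.0 turn -0.3 then shift x 9.4 y -8.7 z -0.4  dist 13 tilt 0.002 q6 0.28
tray [(0.7, (np.float64(315.7), np.float64(106.9)))]
bottle1 [(0.75, (np.float64(350.3), np.float64(186.1)))]
pivot [(0.22, (np.float64(333.4), np.float64(338.2)))]
wing [(0.98, (np.float64(523.4), np.float64(396.6)))]
gate_tip [(0.26, (np.float64(330.7), np.float64(341.9)))]
```

View pics/w4b.png

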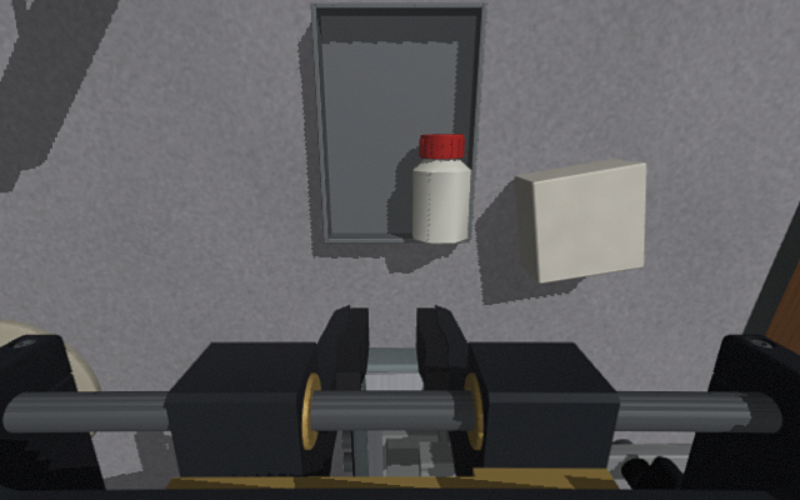

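The wrist view shows the tray with rim corners at about (312,5), (484,5), (475,242) and (322,242). The bottle body is at x 413–470 and y 163–242, and the red cap is at (442,147).

```bash
python3 - <<'E'
from h import *
import pickle
np.set_printoptions(precision=1,suppress=True)
P=pickle.load(open("w4.pkl","rb")); k=.8
for n,u,v,z in[("rimTL",312,5,32),("rimTR",484,5,32),("rimBR",475,242,32),("rimBL",320,242,32),("capL",420,150,35),("capR",465,150,35),("capEnd",442,135,50),("capC",442,147,50),("bodyL",413,205,40),("bodyR",470,205,40),("base top",442,240,50),("brickTL",528,181,64),("brickTR",646,163,64),("brickBR",644,262,64),("brickBL",540,282,64)]:
    print(n,onz(0,u*k,v*k,z,P))
print(tri([ray(0,350.3,186.1,P),ray("top",215.1,210.5,cam("top")),ray("scene",385,173.8,cam("scene"))]))
E
```

```text
rimTL [392.5 506.9  32. ]
rimTR [556.3 523.9  32. ]
rimBR [588.2 290.3  32. ]
rimBL [410.9 271.6  32. ]
capL [512.2 385.2  35. ]
capR [559.6 390.1  35. ]
capEnd [531.4 402.6  50. ]
capC [533. 391.  50.]
bodyL [511.6 326.9  40. ]
bodyR [573.6 333.4  40. ]
base top [547.2 293.5  50. ]
brickTL [622.4 367.5  64. ]
brickTR [734.4 396.7  64. ]
brickBR [763.9 295.5  64. ]
brickBL [658.7 261.1  64. ]
(array([545.3, 295. ,  32.7]), [2.315604971469294, 7.3040261558052135, 6.244779274532451])
```

```bash
python3 -c "
from h import *
to(600,346,208,96.3)"
python3 -m inch '[{"xyz":[10,35,0],"turn":0},{"xyz":[3,35,20],"turn":0},{"xyz":[0,30,25],"turn":0},{"xyz":[0,11,35],"turn":0},{"xyz":[0,0,38],"turn":0},{"xyz":[0,0,38],"turn":0},{"xyz":[0,0,20],"turn":0},{"xyz":[0,0,0],"turn":0},{"xyz":[0,0,0],"turn":0}]' 0
python3 -c "
from h import *
to(600,346,208,96.3)"
```

```text
heading 95.8 turn -0.5 then shift x 13.1 y 112.1 z 272.5  dist 113 tilt 0.000 q6 0.28
t: 25.23
tool_pos: [599.1, 345.6, 304.5]
ee_rot: [-2.105, -2.332, 0.001]
ft_force: [0.2, 0.3, 1.4]
opening: 0.7
finger_force: 0.0
heading 95.9 turn -0.4 then shift x 0.3 y 1.0 z 96.5  dist 1 tilt 0.001 q6 0.25
```

```bash
python3 -m inch '[{"xyz":[0,1,35],"turn":0},{"xyz":[0,0,35],"turn":0},{"xyz":[0,0,20],"turn":0},{"xyz":[0,0,7],"turn":0},{"xyz":[0,0,0],"turn":0},{"xyz":[0,0,0],"turn":0}]'
python3 -m inch '[{"xyz":[0,-8,0],"turn":0},{"xyz":[0,-8,0],"turn":0},{"xyz":[0,-7,0],"turn":0},{"xyz":[0,-7,0],"turn":0},{"xyz":[0,-7,0],"turn":0},{"xyz":[0,-7,0],"turn":0},{"xyz":[0,-7,0],"turn":0},{"xyz":[0,-7,0],"turn":0},{"xyz":[0,0,0],"turn":0}]'
python3 -c "
from h import *
to(541,340,208,96.3)"
```

```text
t: 25.73
tool_pos: [600.3, 346.3, 210.1]
ee_rot: [2.103, 2.331, 0.006]
ft_force: [-0.9, 0.4, 0.8]
opening: 0.2
finger_force: 0.0
t: 26.48
tool_pos: [541.9, 340.4, 210.2]
ee_rot: [2.102, 2.331, 0.008]
ft_force: [1.5, 0.6, 5.2]
opening: 0.0
finger_force: 3.0
heading 95.9 turn -0.4 then shift x -0.3 y -0.9 z 2.2  dist 1 tilt 0.006 q6 0.27
```

```bash
python3 -m inch '[{"xyz":[0,4,0],"turn":0},{"xyz":[0,0,-36],"turn":0},{"xyz":[0,0,-38],"turn":0},{"xyz":[0,0,-38],"turn":0},{"xyz":[-10,-10,-38],"turn":0},{"xyz":[-10,-10,-38],"turn":0},{"xyz":[-10,-10,-38],"turn":0},{"xyz":[0,0,0],"turn":0},{"xyz":[0,0,0],"turn":0}]' 20
python3 - <<'E'
from h import *
import pickle
to(480,330,480,96.3)
P=cam("wrist"); im=save("wrist","w5"); pickle.dump(P,open("w5.pkl","wb"))
print(lm("wrist","bottle1"),lm("top","bottle1"),lm("scene","bottle1"))
cv2.imwrite("pics/w5b.png",cv2.resize(im,(800,500))[:,:,::-1])
E
```

```text
t: 27.23
tool_pos: [518.3, 307.3, 436.2]
ee_rot: [2.103, 2.331, 0.007]
ft_force: [-0.3, 0.1, -1.3]
opening: 19.7
finger_force: 0.0
heading 95.9 turn -0.4 then shift x 26.8 y -35.6 z -43.8  dist 45 tilt 0.005 q6 0.24
[(0.89, (np.float64(301.9), np.float64(185.2)))] [(0.84, (np.float64(418.2), np.float64(278.9))), (0.77, (np.float64(385.9), np.float64(276.3))), (0.69, (np.float64(458.1), np.float64(260.4))), (0.6, (np.float64(215.1), np.float64(210.5))), (0.57, (np.float64(284.9), np.float64(180.8)))] [(0.96, (np.float64(385.0), np.float64(173.8))), (0.81, (np.float64(337.8), np.float64(236.4))), (0.81, (np.float64(161.2), np.float64(293.6))), (0.64, (np.float64(353.8), np.float64(221.3))), (0.64, (np.float64(188.6), np.float64(254.8))), (0.57, (np.float64(218.9), np.float64(239.1))), (0.55, (np.float64(320.0), np.float64(222.9)))]
```

View pics/w5b.png

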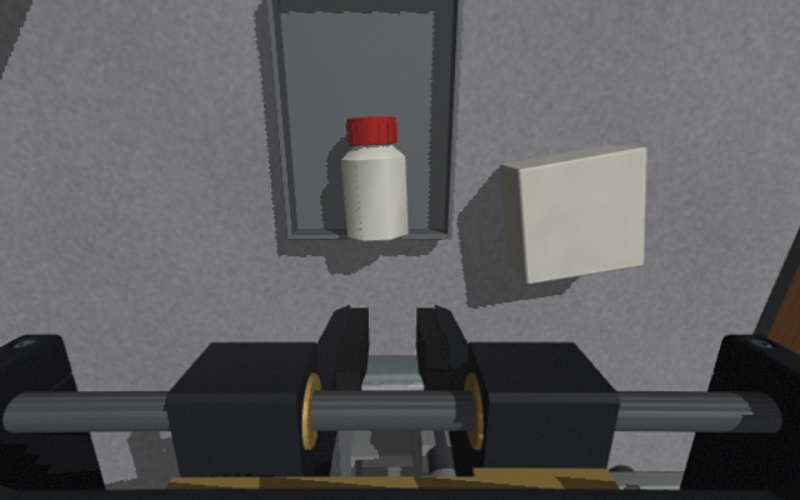

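The bottle is now clear of the +x wall, with its cap at (372,131) and base at (377,238).

```bash
python3 - <<'E'
from h import *
import pickle
np.set_printoptions(precision=1,suppress=True)
P=pickle.load(open("w5.pkl","rb")); k=.8
im=cv2.imread("pics/w5.png");h=cv2.cvtColor(im,cv2.COLOR_BGR2HSV)
m=(((h[...,0]<8)|(h[...,0]>172))&(h[...,1]>150)&(h[...,2]>60)).astype(np.uint8)
n,_,st,ce=cv2.connectedComponentsWithStats(m); i=1+np.argmax(st[1:,4]); print(st[i],ce[i])
c=ce[i]; print("cap",onz(0,*c,45,P),onz(0,*c,35,P)); 
for n,u,v,z in[("capL",347,131,35),("capR",397,131,35),("baseL",346,235,35),("baseR",407,235,35),("bodyL",343,165,35),("bodyR",406,162,35)]: print(n,onz(0,u*k,v*k,z,P))
reds()
to(0,0,0,96)
E
```

```text
[277  93  41  23 842] [297.3 104.2]
cap [493.1 386.7  45. ] [492.7 386.7  35. ]
capL [469.8 383.6  35. ]
capR [516.5 388.4  35. ]
baseL [475.5 282.9  35. ]
baseR [537.4 289.2  35. ]
bodyL [468.  352.1  35. ]
bodyR [528.1 361.2  35. ]
red [623.2  65.4 169.3] err 0.1 185 194
red [555.8 -17.9 169.2] err 0.7 180 186
red [630.4 -11.  170.3] err 0.0 202 183
heading 95.9 turn -0.1 then shift x -252.0 y -548.8 z 432.0  dist 604 tilt 0.003 q6 0.24
```

```bash
python3 -m inch '[{"xyz":[20,-10,10],"turn":-1.5},{"xyz":[30,-10,30],"turn":0},{"xyz":[28,-10,36],"turn":0},{"xyz":[0,0,36],"turn":0},{"xyz":[0,0,36],"turn":0},{"xyz":[0,0,20],"turn":0},{"xyz":[0,0,0],"turn":0},{"xyz":[0,0,0],"turn":0}]' 84
python3 -c "
from h import *
to(493,386,193,97.6)"
```

```text
t: 28.2
tool_pos: [482.1, 377.6, 270.0]
ee_rot: [-2.073, -2.36, 0.003]
ft_force: [0.1, -0.1, 0.4]
opening: 71.5
finger_force: 0.0
heading 97.4 turn -0.2 then shift x 6.9 y 11.9 z 77.0  dist 14 tilt 0.002 q6 0.34
```

```bash
python3 -m inch '[{"xyz":[7,12,25],"turn":0},{"xyz":[0,0,25],"turn":0},{"xyz":[0,0,18],"turn":0},{"xyz":[0,0,8],"turn":0},{"xyz":[0,0,0],"turn":0},{"xyz":[0,0,0],"turn":0}]'
python3 -m inch '[{"xyz":[0,0,0],"turn":0},{"xyz":[0,0,0],"turn":0},{"xyz":[0,0,0],"turn":0},{"xyz":[0,0,0],"turn":0},{"xyz":[0,0,0],"turn":0},{"xyz":[0,0,0],"turn":0},{"xyz":[0,0,0],"turn":0}]' 40 8
python3 -c "
from h import *
to(493,386,193,97.6)"
```

```text
t: 28.7
tool_pos: [493.4, 386.1, 196.3]
ee_rot: [2.073, 2.36, 0.003]
ft_force: [0.2, 0.6, -0.0]
opening: 84.1
finger_force: 0.0
t: 29.28
tool_pos: [493.0, 385.9, 194.8]
ee_rot: [2.073, 2.36, 0.0]
ft_force: [-0.6, -0.9, 1.5]
opening: 45.7
finger_force: 8.0
heading 97.4 turn -0.2 then shift x 0.1 y 0.1 z 1.8  dist 0 tilt 0.000 q6 0.35
```

```bash
python3 -m inch '[{"xyz":[5,0,-2],"turn":0},{"xyz":[9,0,-1],"turn":0},{"xyz":[10,0,0],"turn":0},{"xyz":[10,0,0],"turn":0},{"xyz":[10,0,0],"turn":0},{"xyz":[10,0,0],"turn":0},{"xyz":[10,0,0],"turn":0},{"xyz":[8,0,0],"turn":0},{"xyz":[3,0,0],"turn":0},{"xyz":[0,0,0],"turn":0}]'
python3 -m inch '[{"xyz":[-6,0,-15],"turn":0},{"xyz":[-8,0,-14],"turn":0},{"xyz":[-10.5,0,-12.5],"turn":0},{"xyz":[-12,0,-11],"turn":0},{"xyz":[-14,0,-9],"turn":0},{"xyz":[-15,0,-6.5],"turn":0},{"xyz":[-16,0,-4],"turn":0},{"xyz":[-16,0,-2],"turn":0},{"xyz":[-16,0,0],"turn":0},{"xyz":[-12,0,0],"turn":0}]'
python3 - <<'E'
from h import *
to(493,386,193,97.6)
a=save("scene","s2");w=arm.snapshot("wrist")
o=np.hstack([cv2.resize(a[100:250,300:460],(400,375)),cv2.resize(w,(400,250))[:, :] if 0 else cv2.resize(w[100:400,160:480],(400,375))])
cv2.imwrite("pics/s2c.png",o[:,:,::-1])
E
```

```text
t: 30.12
tool_pos: [483.0, 461.1, 197.6]
ee_rot: [-2.072, -2.361, -0.001]
ft_force: [-0.5, 0.3, -1.4]
opening: 45.9
finger_force: 8.0
t: 30.95
tool_pos: [499.7, 333.6, 271.4]
ee_rot: [-2.074, -2.359, 0.002]
ft_force: [-0.0, 0.8, -1.4]
opening: 45.6
finger_force: 8.0
heading 97.3 turn -0.3 then shift x 52.8 y 0.3 z 78.4  dist 53 tilt 0.001 q6 0.26
```

View pics/s2c.png

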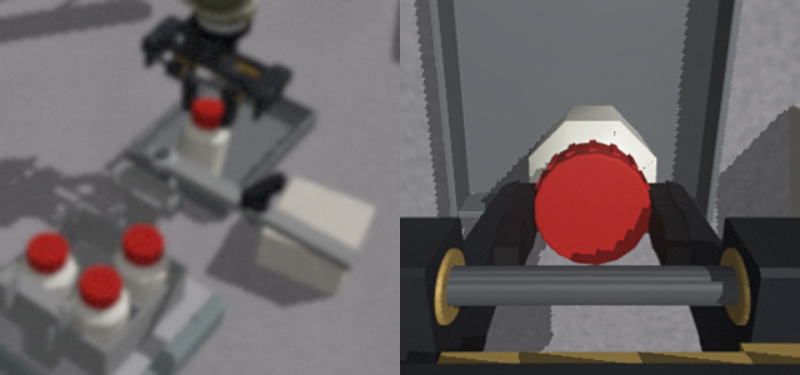

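The bottle hangs upright, with its cap in the fingers at (595,200) in the right half. I lower it to the tray floor, release, and regrip firmly.

```bash
python3 -m inch '[{"xyz":[0,0,3],"turn":0},{"xyz":[0,0,3],"turn":0},{"xyz":[0,0,2],"turn":0},{"xyz":[0,0,1],"turn":0},{"xyz":[0,0,0],"turn":0}]'
python3 -m inch '[{"xyz":[0,0,0],"turn":0},{"xyz":[0,0,0],"turn":0},{"xyz":[0,0,0],"turn":0},{"xyz":[0,0,0],"turn":0},{"xyz":[0,0,0],"turn":0}]' 60
python3 -c "
from h import *
w=save('wrist','w6'); to(493,386,193,97.6); print(cam('wrist')[2][:3,3])
P=cam('wrist');h=cv2.cvtColor(w,cv2.COLOR_RGB2HSV);m=(((h[...,0]<8)|(h[...,0]>172))&(h[...,1]>150)&(h[...,2]>60)).astype(np.uint8)
n,_,st,ce=cv2.connectedComponentsWithStats(m);i=1+np.argmax(st[1:,4]);print(st[i],ce[i],onz(0,*ce[i],115,P))
caps()"
```

```text
t: 31.47
tool_pos: [499.7, 336.4, 264.1]
ee_rot: [2.071, 2.36, 0.004]
ft_force: [-0.8, -1.1, 9.7]
opening: 45.5
finger_force: 8.0
t: 31.88
tool_pos: [499.4, 336.0, 262.4]
ee_rot: [-2.073, -2.36, 0.001]
ft_force: [-0.3, 0.8, 1.0]
opening: 60.2
finger_force: 0.0
heading 97.4 turn -0.2 then shift x 50.5 y 0.2 z 69.5  dist 51 tilt 0.000 q6 0.27
[489.48269465 415.56413502 240.94662594]
[ 266  250   95   62 4675] [313.29775401 284.99614973] [499.53464474 335.8239314  115.        ]
cap [502.8 311.   14.4] res 0.87 125 110
cap [623.   65.1  70.3] res 0.07 204 206
cap [555.7 -18.   69.3] res 0.2 191 195
cap [630.3 -10.9  70.4] res 0.08 215 198
```

```bash
python3 -m inch '[{"xyz":[0,0,0],"turn":0},{"xyz":[0,0,0],"turn":0},{"xyz":[0,0,0],"turn":0},{"xyz":[0,0,0],"turn":0},{"xyz":[0,0,0],"turn":0}]' 40 25
python3 -c "
from h import *
P=cam('wrist');w=save('wrist','w7');h=cv2.cvtColor(w,cv2.COLOR_RGB2HSV);m=(((h[...,0]<8)|(h[...,0]>172))&(h[...,1]>150)&(h[...,2]>60))
m[:, :200]=0
r=np.where(m.any(1))[0]; wd=m.sum(1); print(r.min(),r.max(),[(i,wd[i]) for i in range(r.min(),r.max(),4)])
for v in (r.min(),): print(onz(0,313,v,117,P))
p,M=loc();print(p,p+23*M[:,0])
to(546.5,57,485,96.3)"
```

```text
t: 32.45
tool_pos: [499.4, 335.8, 262.6]
ee_rot: [-2.073, -2.36, 0.0]
ft_force: [-1.2, -0.5, 0.8]
opening: 41.5
finger_force: 23.6
249 348 [(249, np.int64(5)), (253, np.int64(39)), (257, np.int64(50)), (261, np.int64(63)), (265, np.int64(67)), (269, np.int64(71)), (273, np.int64(78)), (277, np.int64(80)), (281, np.int64(82)), (285, np.int64(84)), (289, np.int64(85)), (293, np.int64(86)), (297, np.int64(88)), (301, np.int64(90)), (305, np.int64(95)), (309, np.int64(95)), (313, np.int64(0)), (317, np.int64(0)), (321, np.int64(0)), (325, np.int64(0)), (329, np.int64(0)), (333, np.int64(0)), (337, np.int64(0)), (341, np.int64(0)), (345, np.int64(38))]
[496.85605439 354.94324045 117.        ]
[499.38560625 335.75254556 262.60377628] [496.42143265 358.56073831 262.59949767]
heading 97.4 turn 1.1 then shift x -282.2 y 16.2 z -222.4  dist 283 tilt 0.000 q6 0.27
```

```bash
python3 -c "
from h import *
print(arm.get_state()['opening'])
w=cv2.imread('pics/w7.png');a=arm.snapshot('scene')[:,:,::-1]
cv2.imwrite('pics/w7c.png',np.hstack([cv2.resize(a[110:210,320:440],(450,375)),w[100:400,180:460] if 0 else cv2.resize(w[180:380,200:440],(350,375))]))"
```

```text
41.82423799413512
```

View pics/w7c.png

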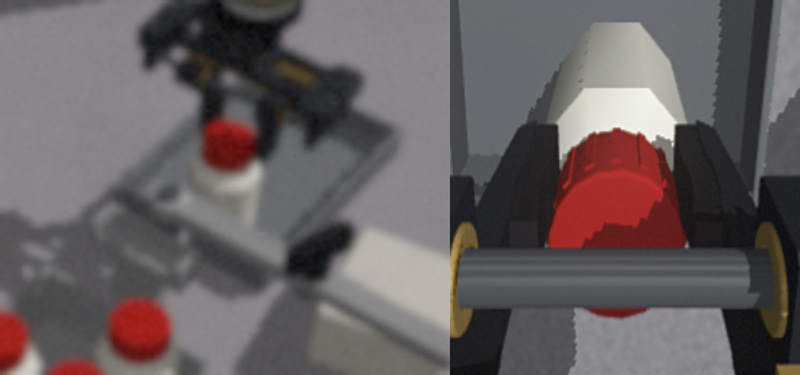

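The bottle is leaning: its flank shows well above the cap at (615,60) in the right half. I'll estimate the tilt from the projections.

```bash
python3 - <<'E'
from h import *
P=cam("wrist"); p,M=loc(); h=M[:,0]*[1,1,0]; s=M[:,1]*[1,1,0]
# observed w7 rows: base/body far edge 192, shoulder edge 227, cap lower rim 249, cap top disc far edge ~ 180+.533*172
obs=np.array([192,227,249,271.])
def pts(q):
    c,zc,t=q; a=np.array([0,0,1])*np.cos(t)-h*np.sin(t)   # axis, cap leaning -heading by t
    n=h*np.cos(t)+np.array([0,0,1])*np.sin(t)
    C=p+h*c; C[2]=zc                                      # cap centre (100 above base)
    return np.array([C-100*a+30*n,C-22*a+30*n,C-12*a+23*n,C+12*a+23*n])
f=lambda q:proj(0,pts(q),P)[:,1]-obs
r=least_squares(f,[0,105,.2]); print("c,zc,tilt",r.x[:2],np.degrees(r.x[2]),r.fun)
for X in(p+h*r.x[0],):
    a=np.array([0,0,1])*np.cos(r.x[2])-h*np.sin(r.x[2]); X[2]=r.x[1]; print("base",X-100*a, "low edge", X-100*a-30*(h*np.cos(r.x[2])+np.array([0,0,1])*np.sin(r.x[2])))
E
```

```text
c,zc,tilt [ -8.66176339 117.50238595] -2.2534794725406053 [ 0.19954727  0.37363777 -1.09597137  0.51757972]
base [500.98291672 323.28548911  17.57972093] low edge [504.84838888 293.55895849  18.75933585]
```

The fit says it is upright, with the cap about 9 mm behind the grasp. That matches the 41.5 mm chord, so I re-centre.

```bash
python3 -m inch '[{"xyz":[0,0,0],"turn":0},{"xyz":[0,0,0],"turn":0},{"xyz":[0,0,0],"turn":0},{"xyz":[0,0,0],"turn":0},{"xyz":[-5,0,0],"turn":0},{"xyz":[-4.5,0,0],"turn":0},{"xyz":[0,0,0],"turn":0},{"xyz":[0,0,0],"turn":0}]' 62
python3 -m inch '[{"xyz":[0,0,0],"turn":0},{"xyz":[0,0,0],"turn":0},{"xyz":[0,0,0],"turn":0},{"xyz":[0,0,0],"turn":0},{"xyz":[0,0,0],"turn":0}]' 40 25
python3 -c "
from h import *
w=save('wrist','w8');h=cv2.cvtColor(w,cv2.COLOR_RGB2HSV);m=(((h[...,0]<8)|(h[...,0]>172))&(h[...,1]>150)&(h[...,2]>60))
m[:, :200]=0
r=np.where(m.any(1))[0]; print(r.min())
P=cam('wrist');p,M=loc();print('exp row of cap low rim far edge', [proj(0,p*[1,1,0]+M[:,0]*23+[0,0,z],P)[0] for z in(93,117)])
cv2.imwrite('pics/w8c.png',cv2.resize(w[100:400,160:480],(640,600))[:,:,::-1])
to(546.5,57,485,96.3)"
```

```text
t: 33.22
tool_pos: [500.8, 326.0, 262.7]
ee_rot: [2.074, 2.36, -0.0]
ft_force: [-0.4, 1.0, -0.5]
opening: 62.3
finger_force: 0.0
t: 33.63
tool_pos: [500.6, 326.5, 262.6]
ee_rot: [-2.073, -2.36, 0.0]
ft_force: [-0.5, 0.5, -0.0]
opening: 45.4
finger_force: 25.0
233
exp row of cap low rim far edge [array([313.13882707, 221.82695785]), array([312.98655952, 241.4984489 ])]
heading 97.4 turn 1.1 then shift x -272.9 y 16.0 z -222.3  dist 273 tilt 0.000 q6 0.25
```

View pics/w8c.png

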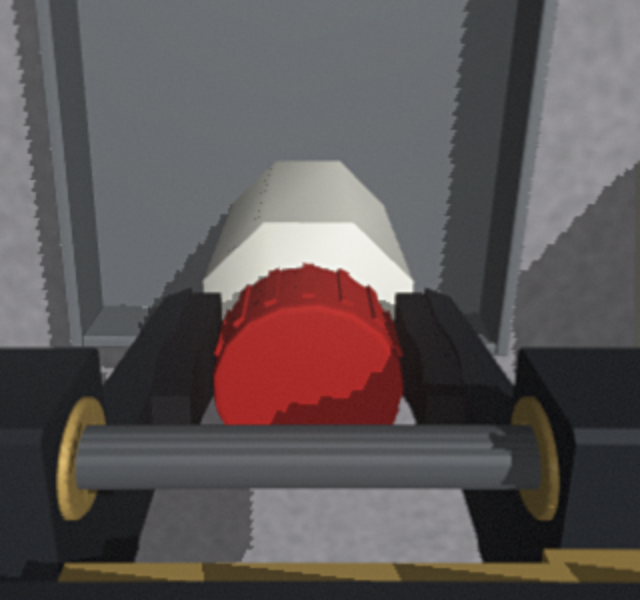

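```bash
python3 - <<'E'
from h import *
P=cam("wrist"); p,M=loc(); h=M[:,0]*[1,1,0]
obs=np.array([180,211,232.5,252.])
def pts(q,zc=None):
    c,t=q[0],q[1]; a=np.array([0,0,1])*np.cos(t)-h*np.sin(t); n=h*np.cos(t)+np.array([0,0,1])*np.sin(t)
    C=p+h*c; C[2]=q[2] if len(q)>2 else zc
    return np.array([C-100*a+30*n,C-22*a+30*n,C-12*a+23*n,C+12*a+23*n])
r=least_squares(lambda q:proj(0,pts(q),P)[:,1]-obs,[0,.1,105]); print(r.x,np.degrees(r.x[1]),r.fun)
for z in(105,110): r=least_squares(lambda q:proj(0,pts(q,z),P)[:,1]-obs,[0,.1]); print(z,r.x,np.degrees(r.x[1]),r.fun)
E
```

```text
[-7.47332830e-01 -2.92911982e-02  1.15566137e+02] -1.6782620316898893 [ 0.22529815  0.36892411 -1.17460252  0.57359074]
105 [-5.25436619e+00 -4.79629558e-03] -0.27480749398445103 [-0.15591813  1.28931214 -1.21348965  0.05745853]
110 [-3.12439139 -0.01635279] -0.936945930561088 [ 0.01494362  0.86792582 -1.19464983  0.29587593]
```

```bash
python3 -m inch '[{"xyz":[0,0,-20],"turn":1},{"xyz":[0,0,-35],"turn":0},{"xyz":[0,0,-38],"turn":0},{"xyz":[0,0,-38],"turn":0},{"xyz":[0,0,-38],"turn":0},{"xyz":[0,0,-38],"turn":0},{"xyz":[0,0,-30],"turn":0},{"xyz":[-20,1,0],"turn":0},{"xyz":[-35,2,0],"turn":0},{"xyz":[-35,2,0],"turn":0}]'
python3 -m inch '[{"xyz":[-35,2,0],"turn":0},{"xyz":[-35,2,0],"turn":0},{"xyz":[-35,2,0],"turn":0},{"xyz":[-35,2,0],"turn":0},{"xyz":[-28,2,0],"turn":0},{"xyz":[-10,0,0],"turn":0},{"xyz":[0,0,0],"turn":0},{"xyz":[0,0,0],"turn":0}]'
python3 - <<'E'
from h import *
to(546.8,58.5,324,96.3)
caps()
E
```

```text
t: 34.52
tool_pos: [515.4, 237.1, 499.4]
ee_rot: [-2.091, -2.344, 0.0]
ft_force: [-0.0, -1.0, -3.1]
opening: 45.4
finger_force: 25.0
t: 35.18
tool_pos: [545.4, 62.0, 499.4]
ee_rot: [-2.094, -2.341, 0.0]
ft_force: [-0.9, 0.5, -1.5]
opening: 45.3
finger_force: 25.0
heading 96.4 turn 0.1 then shift x -3.7 y 1.0 z 175.4  dist 4 tilt 0.001 q6 -0.21
cap [555.9 -18.   69.5] res 0.17 192 193
cap [630.7 -14.7  73.6] res 0.93 218 137
```

```bash
python3 -m inch '[{"xyz":[-3.5,1,30],"turn":0},{"xyz":[0,0,36],"turn":0},{"xyz":[0,0,25],"turn":0},{"xyz":[0,0,15],"turn":0},{"xyz":[0,0,0],"turn":0},{"xyz":[0,0,8],"turn":0},{"xyz":[0,0,8],"turn":0},{"xyz":[0,0,8],"turn":0},{"xyz":[0,0,0],"turn":0}]'
python3 -c "
from h import *
to(546.8,58.5,324,96.3);save('scene','s3')"
```

```text
t: 36.03
tool_pos: [546.7, 58.6, 368.5]
ee_rot: [-2.093, -2.341, 0.001]
ft_force: [-1.3, -0.4, -2.6]
opening: 45.4
finger_force: 25.0
heading 96.4 turn 0.1 then shift x -0.1 y 0.1 z 44.5  dist 0 tilt 0.002 q6 -0.22
```

```bash
python3 -m inch '[{"xyz":[0,0,12],"turn":0},{"xyz":[0,0,12],"turn":0},{"xyz":[0,0,10],"turn":0},{"xyz":[0,0,6],"turn":0},{"xyz":[0,0,3],"turn":0},{"xyz":[0,0,2],"turn":0},{"xyz":[0,0,0],"turn":0}]'
python3 -m inch '[{"xyz":[0,0,0],"turn":0},{"xyz":[0,0,0],"turn":0},{"xyz":[0,0,0],"turn":0},{"xyz":[0,0,0],"turn":0},{"xyz":[0,0,-30],"turn":0},{"xyz":[0,0,-36],"turn":0},{"xyz":[0,0,-36],"turn":0},{"xyz":[0,0,-30],"turn":0},{"xyz":[0,0,-20],"turn":0}]' 60
python3 - <<'E'
from h import *
caps()
P=cam("top")
K=lm("top","plate"),lm("scene","plate"); print(K)
to(480,-209,480,96.3)
E
```

```text
t: 36.67
tool_pos: [547.0, 58.3, 324.7]
ee_rot: [2.094, 2.342, 0.0]
ft_force: [-0.4, 0.3, -3.5]
opening: 45.1
finger_force: 25.0
t: 37.42
tool_pos: [546.4, 58.5, 480.3]
ee_rot: [2.091, 2.339, 0.004]
ft_force: [0.6, -0.1, 0.1]
opening: 59.8
finger_force: 0.0
cap [609.5 -17.1 170.5] res 1.06 173 98
cap [555.6 -18.1  69.4] res 0.2 191 195
cap [631.2 -17.2  75.4] res 1.38 213 98
([(0.76, (np.float64(374.0), np.float64(218.2)))], [(0.95, (np.float64(267.7), np.float64(263.9)))])
heading 96.4 turn 0.1 then shift x -258.4 y -95.7 z -3.8  dist 276 tilt 0.000 q6 -0.22
```

```bash
python3 - <<'E'
from h import *
import pickle
np.set_printoptions(precision=1,suppress=True)
P=pickle.load(open("w2.pkl","rb")); k=.8
C=[onz(0,u*k,v*k,16,P) for u,v in[(268,262),(434,276),(430,320),(268,308)]]
print(np.array(C)); e=(C[1]-C[0]+C[2]-C[3]); print(np.linalg.norm(e)/2,np.degrees(np.arctan2(e[1],e[0])),np.mean(C,0))
print(tri([ray(0,284.7,229.5,P),ray(0,374,218.2,cam("top")),ray(0,267.7,263.9,cam("scene"))]))
# shape in top view
im=cv2.imread("pics/t0.png")[175:265,350:400]; g=cv2.cvtColor(im,cv2.COLOR_BGR2GRAY); m=(g>170).astype(np.uint8)
n,_,st,ce=cv2.connectedComponentsWithStats(m); i=1+np.argmax(st[1:,4]); cn=cv2.findContours((_==i).astype(np.uint8),0,1)[0][0]
b=cv2.boxPoints(cv2.minAreaRect(cn))+[350,175]; B=np.array([onz("top",u+.0,v+.0,16) for u,v in b]); print(st[i],B,B.mean(0))
E
```

```text
[[ 418.  -176.7   16. ]
 [ 620.1 -174.7   16. ]
 [ 622.9 -234.5   16. ]
 [ 418.1 -238.1   16. ]]
203.44147108422837 0.7907632931601014 [ 519.8 -206.    16. ]
(array([ 523.9, -203.7,    9.1]), [2.4951261537497933, 7.503097204013441, 5.20174012624846])
[ 15  48  19  28 356] [[ 504.4 -180.3   16. ]
 [ 504.2 -237.3   16. ]
 [ 419.5 -235.    16. ]
 [ 419.8 -178.6   16. ]] [ 462.  -207.8   16. ]
```

```bash
python3 -m inch '[{"xyz":[-32,-12,0],"turn":0},{"xyz":[-32,-12,0],"turn":0},{"xyz":[-32,-12,0],"turn":0},{"xyz":[-32,-12,0],"turn":0},{"xyz":[-32,-12,0],"turn":0},{"xyz":[-32,-12,0],"turn":0},{"xyz":[-32,-12,0],"turn":0},{"xyz":[-32,-12,0],"turn":0},{"xyz":[0,0,10],"turn":6.8},{"xyz":[0,0,10],"turn":6.8}]' 85
python3 -m inch '[{"xyz":[0,0,10],"turn":6.8},{"xyz":[0,0,10],"turn":6.8},{"xyz":[0,0,10],"turn":6.8},{"xyz":[0,0,10],"turn":6.8},{"xyz":[0,0,10],"turn":6.8},{"xyz":[0,0,10],"turn":6.8},{"xyz":[0,0,0],"turn":6.8},{"xyz":[0,0,0],"turn":6.8},{"xyz":[0,0,0],"turn":6.8},{"xyz":[0,0,0],"turn":6.8}]'
python3 -m inch '[{"xyz":[0,0,0],"turn":6.8},{"xyz":[0,0,0],"turn":6.8},{"xyz":[0,0,0],"turn":0},{"xyz":[0,0,0],"turn":0}]'
python3 - <<'E'
from h import *
import pickle
np.set_printoptions(precision=1,suppress=True)
to(520,-206,300,0.8)
P=cam("wrist"); im=save("wrist","w9"); pickle.dump(P,open("w9.pkl","wb")); print(lm("wrist","plate"))
a=save("scene","s4")
cv2.imwrite("pics/w9b.png",np.hstack([cv2.resize(im,(480,300)),cv2.resize(a[150:280,270:410],(320,300))])[:,:,::-1])
E
```

```text
t: 38.45
tool_pos: [479.5, -208.6, 454.6]
ee_rot: [-2.363, -2.066, 0.001]
ft_force: [-0.6, 0.3, -0.1]
opening: 85.0
finger_force: 0.0
t: 39.28
tool_pos: [479.9, -206.7, 394.8]
ee_rot: [-3.114, -0.395, 0.004]
ft_force: [0.4, -0.1, 0.2]
opening: 85.1
finger_force: 0.0
t: 39.62
tool_pos: [479.9, -206.7, 395.4]
ee_rot: [-3.14, -0.039, 0.003]
ft_force: [-0.3, -0.1, -0.7]
opening: 84.8
finger_force: 0.0
heading 1.4 turn 0.6 then shift x 40.1 y -0.1 z 95.4  dist 40 tilt 0.002 q6 0.91
[(0.94, (np.float64(317.8), np.float64(143.2)))]
```

View pics/w9b.png

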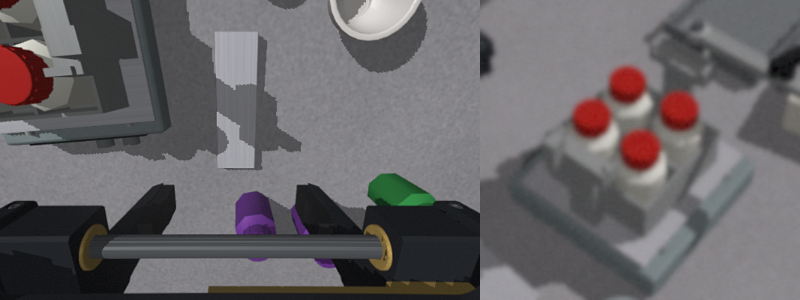

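All four bottles stand in their cells (caps in the right-hand crop). The plate is at (214–257, 31–168) in the left image.

```bash
python3 - <<'E'
from h import *
import pickle
np.set_printoptions(precision=1,suppress=True)
P=pickle.load(open("w9.pkl","rb")); k=4/3
for z in(16,):
    C=np.array([onz(0,u*k,v*k,z,P) for u,v in[(214.5,31.5),(257.5,31),(255.5,168),(217,168)]]); print(C,C.mean(0))
    e=C[0]-C[3]+C[1]-C[2]; print(np.linalg.norm(e)/2,np.degrees(np.arctan2(e[1],e[0])), np.linalg.norm(C[0]-C[1]))
w2=pickle.load(open("w2.pkl","rb"))
print(tri([ray(0,284.7,229.5,w2),ray(0,317.8,143.2,P)]))
c=C.mean(0); to(c[0],c[1],300,np.degrees(np.arctan2(e[1],e[0])))
E
```

```text
[[ 619.6 -172.7   16. ]
 [ 621.7 -232.3   16. ]
 [ 417.7 -240.3   16. ]
 [ 416.1 -176.2   16. ]] [ 518.7 -205.4   16. ]
203.81374137355516 1.6109449661118356 59.65355112631163
(array([ 519.4, -208.4,   -4.8]), [5.334059491465822, 5.334059491465624])
heading 1.4 turn -0.3 then shift x 38.8 y -0.3 z 96.1  dist 39 tilt 0.001 q6 0.91
```

```bash
python3 -m inch '[{"xyz":[20,0,25],"turn":0},{"xyz":[19.5,0,30],"turn":0},{"xyz":[0,0,36],"turn":0},{"xyz":[0,0,36],"turn":0},{"xyz":[0,0,36],"turn":0},{"xyz":[0,0,30],"turn":0},{"xyz":[0,0,18],"turn":0},{"xyz":[0,0,10],"turn":0},{"xyz":[0,0,2],"turn":0},{"xyz":[0,0,0],"turn":0}]'
python3 -c "
from h import *
to(519.3,-205.5,170,1.6)"
```

```text
t: 40.6
tool_pos: [519.7, -206.0, 173.8]
ee_rot: [3.141, 0.034, 0.0]
ft_force: [-0.3, 0.4, 1.0]
opening: 85.0
finger_force: 0.0
heading 1.2 turn -0.4 then shift x -0.4 y -0.5 z 3.8  dist 1 tilt 0.000 q6 0.96
```

```bash
python3 -m inch '[{"xyz":[0,0,3],"turn":0},{"xyz":[0,0,0],"turn":0},{"xyz":[0,0,0],"turn":0}]'
python3 -m inch '[{"xyz":[0,0,0],"turn":0},{"xyz":[0,0,0],"turn":0},{"xyz":[0,0,0],"turn":0},{"xyz":[0,0,0],"turn":0},{"xyz":[0,0,0],"turn":0},{"xyz":[0,0,0],"turn":0}]' 55 40
python3 -c "
from h import *
to(519.3,-205.5,170,1.6)"
```

```text
t: 40.85
tool_pos: [519.7, -206.0, 171.5]
ee_rot: [3.14, 0.033, 0.002]
ft_force: [0.7, 0.1, -1.7]
opening: 85.4
finger_force: 0.0
t: 41.35
tool_pos: [519.6, -206.0, 170.8]
ee_rot: [3.141, 0.033, 0.0]
ft_force: [-0.7, -0.0, 2.4]
opening: 61.6
finger_force: 40.0
heading 1.2 turn -0.4 then shift x -0.2 y -0.5 z 0.8  dist 1 tilt 0.000 q6 0.96
```

```bash
python3 -m inch '[{"xyz":[0,0,-20],"turn":0},{"xyz":[0,0,-30],"turn":0},{"xyz":[0,0,-36],"turn":0},{"xyz":[0,0,-36],"turn":0},{"xyz":[0,0,-36],"turn":0},{"xyz":[0,0,-36],"turn":0},{"xyz":[0,0,-36],"turn":0},{"xyz":[0,0,-10],"turn":-6},{"xyz":[0,0,0],"turn":-7},{"xyz":[0,0,0],"turn":-7}]'
python3 -m inch '[{"xyz":[0,0,0],"turn":-7},{"xyz":[0,0,0],"turn":-7},{"xyz":[0,0,0],"turn":-7},{"xyz":[0,0,0],"turn":-7},{"xyz":[0,0,0],"turn":-7},{"xyz":[0,0,0],"turn":-7},{"xyz":[0,0,0],"turn":-7},{"xyz":[0,0,0],"turn":-7},{"xyz":[0,0,0],"turn":-7},{"xyz":[0,0,0],"turn":-7}]'
python3 -m inch '[{"xyz":[0,0,0],"turn":-5},{"xyz":[0,0,0],"turn":0},{"xyz":[0,0,0],"turn":0}]'
python3 - <<'E'
from h import *
import pickle
to(588.4,23.2,400,96.3)
q=pickle.load(open("shaker.pkl","rb"))
def W(m):
    c,s=np.cos(q[2]),np.sin(q[2]); return np.array([q[0]+c*m[0]-s*m[1],q[1]+s*m[0]+c*m[1],m[2]])
P=pickle.load(open("w3.pkl","rb")); g=cv2.cvtColor(cv2.imread("pics/w3.png"),cv2.COLOR_BGR2GRAY)
for x in(-25,20):
    for y0,z in((106,194),(-106,194),(84,184),(-84,184)):
        u=proj(0,W((x,y0,z)),P)[0]; col=int(round(u[0])); r=int(round(u[1])); print(x,y0,z,"row %.1f"%u[1],r-8,g[max(0,r-8):r+9,col])
E
```

```text
t: 42.18
tool_pos: [519.3, -205.7, 410.8]
ee_rot: [-3.086, -0.587, -0.0]
ft_force: [-0.3, 1.0, -4.1]
opening: 61.5
finger_force: 40.0
t: 43.02
tool_pos: [519.4, -205.8, 409.7]
ee_rot: [-2.189, -2.25, 0.001]
ft_force: [-0.4, 0.2, -3.8]
opening: 61.4
finger_force: 40.0
t: 43.27
tool_pos: [519.5, -205.9, 410.0]
ee_rot: [-2.1, -2.334, 0.0]
ft_force: [-0.4, 0.6, -3.7]
opening: 61.6
finger_force: 40.0
heading 96.0 turn -0.3 then shift x 220.1 y 93.6 z 10.0  dist 239 tilt 0.002 q6 -0.69
-25 106 194 row 28.0 20 [103  87  82  85  86  86  86  80  60  54  57  54  51  63  79  83  85]
-25 -106 194 row 274.0 266 [ 72  97 102 103 102 100 104 120 121 103  99  99 100 100 100 100 101]
-25 84 184 row 61.6 54 [ 86  83  84  83  82  84  81  67  49 110 165 164 163 146  98  96  95]
-25 -84 184 row 248.9 241 [ 74 102 104 101 102 102 105 121 123 124 123 125 126 126 123 125 125]
20 106 194 row 27.6 20 [89 84 84 86 81 84 84 65 54 51 51 50 53 76 82 82 84]
20 -106 194 row 273.9 266 [102 100 103 101 100  99 109 123 123 125 125 126 126 123 123 122 121]
20 84 184 row 61.2 53 [ 81  82 111 134 132 132 133 117  74  80 138 169 167 166 168 165 166]
20 -84 184 row 248.7 241 [115 104 100  99  99  99 107 122 122 124 126 123 125 125 125 125 124]
```

The saddle edges sit within 0.4–1.3 px of the fit, so I refine the centre to (588, 24.1).

```bash
python3 -m inch '[{"xyz":[20,9,0],"turn":-0.3},{"xyz":[30,13,0],"turn":0},{"xyz":[32,13.5,0],"turn":0},{"xyz":[32,13.5,0],"turn":0},{"xyz":[32,13.5,0],"turn":0},{"xyz":[32,13.5,0],"turn":0},{"xyz":[25,11,0],"turn":0},{"xyz":[15,6,0],"turn":0},{"xyz":[0,0,0],"turn":0},{"xyz":[0,0,0],"turn":0}]'
python3 -c "
from h import *
to(588,24.1,350.8,96.3)"
```

```text
t: 44.1
tool_pos: [587.3, 21.7, 410.2]
ee_rot: [-2.092, -2.343, 0.001]
ft_force: [-0.6, 0.2, -4.2]
opening: 61.1
finger_force: 40.0
heading 96.5 turn 0.2 then shift x 2.3 y 0.9 z 59.4  dist 2 tilt 0.001 q6 -0.28
```

```bash
python3 -m inch '[{"xyz":[2.3,1,10],"turn":0.2},{"xyz":[0,0,15],"turn":0},{"xyz":[0,0,10],"turn":0},{"xyz":[0,0,0],"turn":0},{"xyz":[0,0,5],"turn":0},{"xyz":[0,0,5],"turn":0},{"xyz":[0,0,0],"turn":0},{"xyz":[0,0,0],"turn":0}]'
python3 -c "
from h import *
to(588,24.1,350.8,96.3)"
```

```text
t: 44.77
tool_pos: [588.1, 23.4, 365.7]
ee_rot: [2.096, 2.34, 0.0]
ft_force: [-0.4, -1.4, -3.1]
opening: 61.2
finger_force: 40.0
heading 96.3 turn -0.0 then shift x 0.7 y -0.0 z 14.9  dist 1 tilt 0.000 q6 -0.27
```

```bash
python3 -m inch '[{"xyz":[0.7,0,4],"turn":0},{"xyz":[0,0,4],"turn":0},{"xyz":[0,0,0],"turn":0},{"xyz":[0,0,0],"turn":0}]'
python3 -m inch '[{"xyz":[0,0,3],"turn":0},{"xyz":[0,0,2],"turn":0},{"xyz":[0,0,1],"turn":0},{"xyz":[0,0,0],"turn":0},{"xyz":[0,0,0],"turn":0}]'
python3 -c "
from h import *
to(588,24.1,350.8,96.3)"
```

```text
t: 45.1
tool_pos: [588.0, 24.3, 357.4]
ee_rot: [-2.096, -2.34, 0.0]
ft_force: [0.8, -0.6, -3.8]
opening: 61.4
finger_force: 40.0
t: 45.52
tool_pos: [588.0, 24.3, 351.6]
ee_rot: [-2.096, -2.34, 0.0]
ft_force: [-0.4, 0.3, -3.2]
opening: 61.1
finger_force: 40.0
heading 96.3 turn 0.0 then shift x -0.2 y -0.0 z 0.8  dist 0 tilt 0.000 q6 -0.27
```

```bash
python3 -m inch '[{"xyz":[0,0,1],"turn":0},{"xyz":[0,0,1],"turn":0},{"xyz":[0,0,0],"turn":0}]'
python3 -m inch '[{"xyz":[0,0,0],"turn":0},{"xyz":[0,0,0],"turn":0},{"xyz":[0,0,0],"turn":0},{"xyz":[0,0,0],"turn":0},{"xyz":[0,0,0],"turn":0},{"xyz":[0,0,-20],"turn":0},{"xyz":[0,0,-36],"turn":0},{"xyz":[0,0,-36],"turn":0},{"xyz":[0,0,-36],"turn":0},{"xyz":[0,0,-20],"turn":0}]' 76
python3 - <<'E'
from h import *
import pickle
P=cam("wrist"); im=save("wrist","w10"); 
to(588,24.1,350.8,96.3)
q=pickle.load(open("shaker.pkl","rb"))
print("plate",lm("wrist","plate"))
def W(m):
    c,s=np.cos(q[2]),np.sin(q[2]); return np.array([588+c*m[0]-s*m[1],24.1+s*m[0]+c*m[1],m[2]])
print("expected plate corners",proj(0,[W((x,y,196)) for x,y in((-31,103),(31,103),(31,-103),(-31,-103))],P).round(1).tolist(), "orig",proj(0,W((0,0,180)),P))
for c in("top","scene"): print(c,"plate",lm(c,"plate"),"exp",proj(c,W((0,0,180))),"pivot",lm(c,"pivot"),"tip",lm(c,"gate_tip"),"wing",lm(c,"wing"))
E
```

```text
t: 45.77
tool_pos: [587.9, 24.3, 350.8]
ee_rot: [2.095, 2.339, 0.001]
ft_force: [-2.7, -0.7, 4.2]
opening: 61.5
finger_force: 40.0
t: 46.6
tool_pos: [587.4, 24.4, 502.0]
ee_rot: [2.093, 2.337, 0.005]
ft_force: [0.7, 1.0, 0.7]
opening: 75.9
finger_force: 0.0
heading 96.3 turn 0.0 then shift x -0.4 y 0.7 z 153.7  dist 1 tilt 0.010 q6 -0.27
plate [(0.94, (np.float64(317.7), np.float64(188.1)))]
expected plate corners [[276.0, 76.8], [348.5, 76.9], [341.8, 286.2], [283.3, 286.4]] orig [[312.42193981 188.52786467]]
top plate [(0.76, (np.float64(374.0), np.float64(218.2)))] exp [[298.52351981 187.57495332]] pivot [(0.58, (np.float64(251.2), np.float64(191.4))), (0.28, (np.float64(208.0), np.float64(166.0)))] tip [(0.75, (np.float64(243.0), np.float64(107.2)))] wing [(0.52, (np.float64(246.6), np.float64(143.3)))]
scene plate [(0.72, (np.float64(263.0), np.float64(266.0)))] exp [[337.43903583 196.34280252]] pivot [(0.71, (np.float64(364.2), np.float64(162.6))), (0.58, (np.float64(334.1), np.float64(207.6))), (0.3, (np.float64(338.6), np.float64(233.0))), (0.2, (np.float64(338.8), np.float64(208.7)))] tip [(0.95, (np.float64(440.0), np.float64(204.6)))] wing [(0.56, (np.float64(404.6), np.float64(175.0)))]
```

The plate seated at the expected 180 mm. The clamp arm is at gate ≈ 1.56 rad, so I place the closed fingers on its +y side.

```bash
python3 -m inch '[{"xyz":[30,15,0],"turn":0},{"xyz":[35,18,0],"turn":0},{"xyz":[35,18,0],"turn":0},{"xyz":[30,15,0],"turn":0},{"xyz":[6,4,20],"turn":0},{"xyz":[0,0,35],"turn":0},{"xyz":[0,0,35],"turn":0},{"xyz":[0,0,20],"turn":0},{"xyz":[0,0,0],"turn":0}]' 0
python3 -c "
from h import *
to(640,189,371,96.3)"
```

```text
t: 47.85
tool_pos: [642.6, 167.3, 384.9]
ee_rot: [-2.094, -2.339, 0.004]
ft_force: [-0.5, 0.2, 0.2]
opening: 17.9
finger_force: 0.0
heading 96.3 turn 0.0 then shift x 21.9 y -0.2 z 13.9  dist 22 tilt 0.003 q6 -0.03
```

```bash
python3 -m inch '[{"xyz":[0,0,-20],"turn":0},{"xyz":[12,0,0],"turn":0},{"xyz":[12,0,0],"turn":0},{"xyz":[0,0,0],"turn":0},{"xyz":[0,0,0],"turn":0}]' 0
python3 -c "
from h import *
to(640,189,371,96.3)"
```

```text
t: 48.27
tool_pos: [639.7, 192.2, 406.6]
ee_rot: [-2.093, -2.341, 0.002]
ft_force: [0.5, 0.2, -0.2]
opening: 0.5
finger_force: 0.0
heading 96.4 turn 0.1 then shift x -3.2 y -0.1 z 35.6  dist 3 tilt 0.001 q6 0.00
```

```bash
python3 -m inch '[{"xyz":[0,0,20],"turn":0},{"xyz":[0,0,12],"turn":0},{"xyz":[0,0,3.5],"turn":0},{"xyz":[0,0,0],"turn":0},{"xyz":[-7,0,0],"turn":0},{"xyz":[-8,0,0],"turn":0},{"xyz":[-7.5,2,0],"turn":0},{"xyz":[-7.5,2,0],"turn":0},{"xyz":[-8,0.5,0],"turn":0},{"xyz":[-8,0.5,0],"turn":0}]'
python3 -m inch '[{"xyz":[-9,-2,0],"turn":0},{"xyz":[-9,-2,0],"turn":0},{"xyz":[-8.5,-4,0],"turn":0},{"xyz":[-8.5,-4.5,0],"turn":0},{"xyz":[-7.5,-7,0],"turn":0},{"xyz":[-7,-7.5,0],"turn":0},{"xyz":[-5.5,-8,0],"turn":0},{"xyz":[-5,-6,0],"turn":0},{"xyz":[0,0,0],"turn":0}]'
python3 - <<'E'
from h import *
p,M=loc(); c,s=np.cos(.1106),np.sin(.1106); d=p-[588,24.1,0]; print("shaker",c*d[0]+s*d[1],-s*d[0]+c*d[1],p[2],arm.get_state()["ft_force"])
E
```

```text
t: 49.1
tool_pos: [650.2, 144.9, 372.4]
ee_rot: [2.096, 2.34, 0.001]
ft_force: [-0.2, 2.5, -0.7]
opening: 0.5
finger_force: 1.3
t: 49.85
tool_pos: [615.0, 80.2, 372.5]
ee_rot: [2.097, 2.338, -0.002]
ft_force: [0.3, 0.7, 0.3]
opening: 0.2
finger_force: 0.0
shaker 33.071048228736714 52.8187244056374 372.52189115353485 [0.30774191 0.67820841 0.25906132]
```

```bash
python3 -m inch '[{"xyz":[0,-2,0],"turn":0},{"xyz":[0,-1.5,0],"turn":0},{"xyz":[0,0,0],"turn":0}]'
python3 -m inch '[{"xyz":[0,-1.5,0],"turn":0},{"xyz":[0,-1,0],"turn":0},{"xyz":[0,0,0],"turn":0}]'
python3 -m inch '[{"xyz":[0,-1.5,0],"turn":0},{"xyz":[0,-1,0],"turn":0},{"xyz":[0,0,0],"turn":0}]'
python3 - <<'E'
from h import *
p,M=loc(); c,s=np.cos(.1106),np.sin(.1106); d=p-[588,24.1,0]; print("shaker",c*d[0]+s*d[1],-s*d[0]+c*d[1],p[2],arm.get_state()["ft_force"])
E
```

```text
t: 50.1
tool_pos: [612.4, 81.3, 372.2]
ee_rot: [2.095, 2.34, -0.0]
ft_force: [0.6, 0.2, -0.2]
opening: 0.4
finger_force: 0.2
t: 50.35
tool_pos: [609.9, 81.1, 372.2]
ee_rot: [2.095, 2.34, -0.0]
ft_force: [1.9, -1.2, -0.8]
opening: 0.7
finger_force: 0.9
t: 50.6
tool_pos: [607.7, 80.7, 372.2]
ee_rot: [2.095, 2.339, 0.003]
ft_force: [5.6, -1.2, -1.4]
opening: 0.5
finger_force: 3.2
shaker 25.872723464706347 54.0598910328546 372.23507241335875 [ 5.5609425  -1.18960903 -1.36524548]
```

```bash
python3 -m inch '[{"xyz":[0,-1.5,0],"turn":0},{"xyz":[0,0,0],"turn":0},{"xyz":[0,0,0],"turn":0}]'
python3 -m inch '[{"xyz":[0,-1.5,0],"turn":0},{"xyz":[0,0,0],"turn":0},{"xyz":[0,0,0],"turn":0}]'
python3 - <<'E'
from h import *
p,M=loc(); c,s=np.cos(.1106),np.sin(.1106); d=p-[588,24.1,0]; print("shaker",c*d[0]+s*d[1],-s*d[0]+c*d[1],p[2],arm.get_state()["ft_force"])
E
```

```text
t: 50.85
tool_pos: [607.1, 80.6, 372.3]
ee_rot: [2.093, 2.337, 0.007]
ft_force: [13.5, -0.3, -3.2]
opening: 0.3
finger_force: 6.6
t: 51.1
tool_pos: [606.3, 80.5, 372.4]
ee_rot: [2.092, 2.335, 0.012]
ft_force: [21.0, 1.3, -6.7]
opening: 0.2
finger_force: 10.2
shaker 24.459210501899047 54.03020151697314 372.39245107709485 [20.99666724  1.27615238 -6.68910685]
```

The arm hit a firm stop (21 N). I back off, rise, and look at the wing with my last picture.

```bash
python3 -m inch '[{"xyz":[0,8,0],"turn":0},{"xyz":[0,12,0],"turn":0},{"xyz":[0,5,-20],"turn":0},{"xyz":[0,0,-36],"turn":0},{"xyz":[-20,-10,-36],"turn":0},{"xyz":[-30,-20,-30],"turn":0},{"xyz":[-30,-20,0],"turn":0},{"xyz":[-10,-5,0],"turn":0},{"xyz":[0,0,0],"turn":0},{"xyz":[0,0,0],"turn":0}]' 40
python3 - <<'E'
from h import *
import pickle
np.set_printoptions(precision=1,suppress=True)
to(588,24.1,404,96.3)
P=cam("wrist"); im=save("wrist","w11"); pickle.dump(P,open("w11.pkl","wb"))
print(lm("wrist","wing"),lm("wrist","gate_tip"),lm("wrist","pivot"))
u=proj(0,[588,24.1,254],P)[0]; print(u)
x0,y0=int(u[0])-60,max(0,int(u[1])-60); cr=im[y0:y0+120,x0:x0+120]
m=(cr.max(2)<50).astype(np.uint8); n,lab,st,ce=cv2.connectedComponentsWithStats(m)
for i in range(1,n):
    if st[i,4]>60: print(st[i],ce[i]+[x0,y0],cv2.minAreaRect(np.argwhere(lab==i)[:,::-1].astype(np.float32)))
cv2.imwrite("pics/w11b.png",np.hstack([cv2.resize(cr,(400,400)),cv2.resize(im,(400,400))])[:,:,::-1])
for c in("top","scene"):
    arm.snapshot(c); print(c,"tip",lm(c,"gate_tip"),"wing",lm(c,"wing"),"plate",lm(c,"plate"))
T,S=cam("top"),cam("scene"); c,s=np.cos(.1106),np.sin(.1106)
for m in((0,127-235,209),(0,0,241)): X=[588+c*m[0]-s*m[1],24.1+s*m[0]+c*m[1],m[2]]; print("home exp",X,proj(0,X,T),proj(0,X,S),proj(0,X,P))
E
```

```text
t: 51.93
tool_pos: [586.6, -8.2, 489.5]
ee_rot: [-2.095, -2.338, 0.001]
ft_force: [0.5, 1.1, -0.8]
opening: 39.9
finger_force: 0.0
heading 96.3 turn -0.0 then shift x 32.0 y 5.0 z 85.5  dist 32 tilt 0.002 q6 -0.32
[(0.94, (np.float64(319.8), np.float64(173.7)))] [(0.84, (np.float64(319.9), np.float64(277.2)))] []
[320.9 176.9]
[  24   36   74   43 1739] [320.9 172.3] ((62.580291748046875, 54.029197692871094), (75.61065673828125, 29.902517318725586), 19.98310661315918)
top tip [(0.81, (np.float64(343.0), np.float64(181.9)))] wing [(0.53, (np.float64(297.5), np.float64(184.3)))] plate [(0.62, (np.float64(300.1), np.float64(184.9)))]
scene tip [(0.55, (np.float64(314.7), np.float64(214.6)))] wing [(0.47, (np.float64(338.7), np.float64(180.0))), (0.35, (np.float64(365.1), np.float64(164.8)))] plate [(0.92, (np.float64(337.1), np.float64(195.4))), (0.22, (np.float64(354.1), np.float64(222.1)))]
home exp [np.float64(599.9204627076078), np.float64(-83.24012562334985), 209] [[337.9 181.2]] [[311.8 214.1]] [[319.3 277.2]]
home exp [np.float64(588.0), np.float64(24.1), 241] [[297.8 183.3]] [[337.9 181.4]] [[320.5 173.1]]
```

View pics/w11b.png

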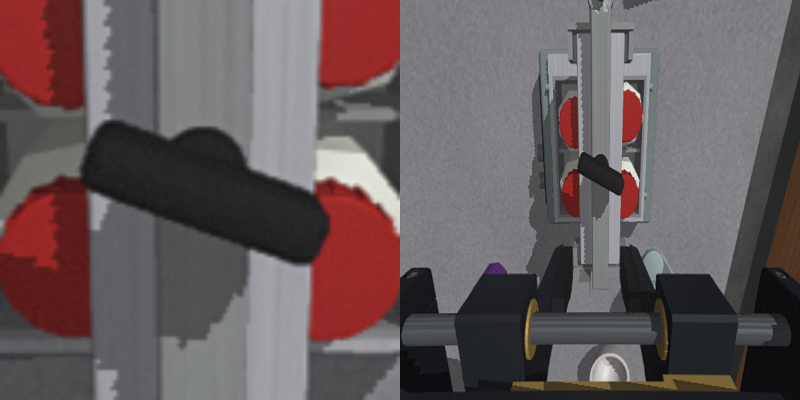

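The arm is home: tip seen at (319.9,277.2) against (319.3,277.2) expected. The wing lies about 20° off the arm's cross direction in the crop, so I compute its heading.

```bash
python3 - <<'E'
from h import *
import pickle
P=pickle.load(open("w11.pkl","rb"))
f=lambda u,v,z:onz(0,260+u*.3,116+v*.3,z,P)
for a,b,z in(((108,121),(305,186),254),((90,188),(300,263),228+10),((100,155),(313,232),254)):
    d=f(*a,z)-f(*b,z); print(np.linalg.norm(d),np.degrees(np.arctan2(d[1],d[0])),(f(*a,z)+f(*b,z))/2)
to(588,24.1,396,96.3); 
for h in(164,166,168,170): to(588,24.1,396,h)
E
```

```text
43.666621257517576 167.99254736953912 [587.70622519  34.66689678 254.        ]
51.64935931257387 166.18688764814385 [587.81070461  15.00691229 238.        ]
48.33760428656029 166.16009948546946 [588.7762602   26.15568317 254.        ]
heading 96.3 turn 0.0 then shift x 32.0 y 5.0 z 94.2  dist 32 tilt 0.000 q6 -0.33
heading 96.3 turn -67.7 then shift x 7.5 y 31.5 z 94.2  dist 32 tilt 0.000 q6 -0.33
heading 96.3 turn -69.7 then shift x 6.4 y 31.8 z 94.2  dist 32 tilt 0.000 q6 -0.33
heading 96.3 turn -71.7 then shift x 5.3 y 32.0 z 94.2  dist 32 tilt 0.000 q6 -0.33
heading 96.3 turn -73.7 then shift x 4.2 y 32.1 z 94.2  dist 32 tilt 0.000 q6 -0.33
```

```bash
python3 -m inch '[{"xyz":[20,3,0],"turn":-7},{"xyz":[0,0,0],"turn":-7},{"xyz":[0,0,0],"turn":-7},{"xyz":[0,0,0],"turn":-7},{"xyz":[0,0,0],"turn":-7},{"xyz":[0,0,0],"turn":-7},{"xyz":[0,0,0],"turn":-7},{"xyz":[0,0,0],"turn":-7},{"xyz":[0,0,0],"turn":-7},{"xyz":[0,0,0],"turn":-7}]' 44
python3 -m inch '[{"xyz":[0,0,0],"turn":0},{"xyz":[0,0,0],"turn":0}]'
python3 -c "
from h import *
to(588,24.1,396,166.4)"
```

```text
t: 53.37
tool_pos: [587.2, 11.8, 490.2]
ee_rot: [0.365, 3.12, 0.0]
ft_force: [0.5, -0.1, -1.0]
opening: 43.7
finger_force: 0.0
t: 53.53
tool_pos: [587.2, 11.8, 490.2]
ee_rot: [0.38, 3.118, 0.0]
ft_force: [-1.3, 0.2, 0.3]
opening: 44.4
finger_force: 0.0
heading 166.1 turn -0.3 then shift x 2.2 y 12.1 z 94.2  dist 12 tilt 0.000 q6 -1.51
```

```bash
python3 -m inch '[{"xyz":[2,12,15],"turn":0},{"xyz":[0,0,25],"turn":0},{"xyz":[0,0,25],"turn":0},{"xyz":[0,0,18],"turn":0},{"xyz":[0,0,9],"turn":0},{"xyz":[0,0,1],"turn":0},{"xyz":[0,0,0],"turn":0},{"xyz":[0,0,0],"turn":0}]'
python3 -c "
from h import *
to(588,24.1,396,166.4)"
python3 -m inch '[{"xyz":[0,0,0],"turn":0},{"xyz":[0,0,0],"turn":0},{"xyz":[0,0,0],"turn":0},{"xyz":[0,0,0],"turn":0},{"xyz":[0,0,0],"turn":0},{"xyz":[0,0,0],"turn":0}]' 8 20
python3 -c "
from h import *
to(588,24.1,396,166.4);print(arm.get_state()['wrist_torque'])"
```

```text
t: 54.2
tool_pos: [588.3, 23.9, 398.5]
ee_rot: [0.376, 3.117, -0.0]
ft_force: [0.4, -0.2, 0.0]
opening: 44.1
finger_force: 0.0
heading 166.2 turn -0.2 then shift x 0.3 y 0.1 z 2.5  dist 0 tilt 0.002 q6 -1.49
t: 54.7
tool_pos: [588.2, 23.3, 397.5]
ee_rot: [0.375, 3.118, -0.003]
ft_force: [0.8, -5.2, 1.9]
opening: 14.1
finger_force: 20.0
heading 166.3 turn -0.1 then shift x 0.4 y 0.7 z 1.5  dist 1 tilt 0.002 q6 -1.49
[-0.73218533  0.06382786  0.00998774]
```

```bash
python3 -m inch '[{"xyz":[0,-0.5,0],"turn":3},{"xyz":[0,0,0],"turn":5},{"xyz":[0,0,0],"turn":6},{"xyz":[0,0,0],"turn":6},{"xyz":[0,0,0],"turn":6},{"xyz":[0,0,0],"turn":6},{"xyz":[0,0,0],"turn":6},{"xyz":[0,0,0],"turn":6},{"xyz":[0,0,0],"turn":6},{"xyz":[0,0,0],"turn":0}]'
python3 -m inch '[{"xyz":[0,0,0],"turn":6},{"xyz":[0,0,0],"turn":6},{"xyz":[0,0,0],"turn":6},{"xyz":[0,0,0],"turn":6},{"xyz":[0,0,0],"turn":6},{"xyz":[0,0,0],"turn":6},{"xyz":[0,0,0],"turn":6},{"xyz":[0,0,0],"turn":6},{"xyz":[0,0,0],"turn":6},{"xyz":[0,0,0],"turn":0}]'
python3 -c "
from h import *
to(588,24.1,396,166.4-110);print(arm.get_state()['wrist_torque'])"
```

```text
t: 55.53
tool_pos: [588.2, 23.3, 397.5]
ee_rot: [1.662, 2.664, 0.0]
ft_force: [2.0, -2.3, 1.6]
opening: 13.7
finger_force: 20.0
t: 56.37
tool_pos: [588.3, 23.2, 397.5]
ee_rot: [2.688, 1.623, 0.002]
ft_force: [2.7, -1.9, 1.0]
opening: 13.9
finger_force: 20.0
heading 62.3 turn 5.9 then shift x 0.6 y -0.7 z 1.5  dist 1 tilt 0.002 q6 0.32
[-0.47696444 -0.35485078 -0.04422748]
```

Turned 104° so far. I continue in small steps, watching the torque.

```bash
for i in 1; do :; done
python3 -m inch '[{"xyz":[0,0,0],"turn":5},{"xyz":[0,0,0],"turn":5},{"xyz":[0,0,0],"turn":0}]'
python3 -c "
from h import *
to(588,24.1,396,56);print(arm.get_state()['wrist_torque'])"
python3 -m inch '[{"xyz":[0,0,0],"turn":5},{"xyz":[0,0,0],"turn":5},{"xyz":[0,0,0],"turn":0}]'
python3 -c "
from h import *
to(588,24.1,396,56);print(arm.get_state()['wrist_torque'])"
```

```text
t: 56.62
tool_pos: [588.3, 23.2, 397.5]
ee_rot: [2.817, 1.387, 0.002]
ft_force: [4.2, -2.9, 1.0]
opening: 14.3
finger_force: 20.0
heading 52.4 turn -3.6 then shift x 0.6 y -0.7 z 1.5  dist 1 tilt 0.002 q6 0.49
[-0.62474224 -0.50550753 -0.06750314]
t: 56.87
tool_pos: [588.4, 23.4, 397.5]
ee_rot: [2.927, 1.138, 0.003]
ft_force: [5.3, -2.6, -0.3]
opening: 14.8
finger_force: 21.1
heading 42.5 turn -13.5 then shift x 0.3 y -0.7 z 1.5  dist 1 tilt 0.002 q6 0.67
[-0.39275336 -0.62106575  0.49613059]
```

```bash
python3 -m inch '[{"xyz":[0,0,0],"turn":2},{"xyz":[0,0,0],"turn":1},{"xyz":[0,0,0],"turn":0}]' 8 30
python3 -c "
from h import *
to(588,24.1,396,56);s=arm.get_state();print(s['wrist_torque'],s['opening'])"
```

```text
t: 57.12
tool_pos: [588.4, 23.5, 397.6]
ee_rot: [2.953, 1.068, 0.003]
ft_force: [5.8, -2.2, 0.3]
opening: 14.9
finger_force: 34.1
heading 39.8 turn -16.2 then shift x 0.3 y -0.7 z 1.6  dist 1 tilt 0.002 q6 0.72
[-0.46243835 -0.65583851  0.91080627] 14.940384315474061
```

The torque climbs to 0.9 N m without turning, so the screw is at its stop. I release, rise and verify.

```bash
python3 -m inch '[{"xyz":[0,0,0],"turn":0},{"xyz":[0,0,0],"turn":0},{"xyz":[0,0,0],"turn":0},{"xyz":[0,0,0],"turn":0},{"xyz":[0,0,-20],"turn":0},{"xyz":[0,0,-36],"turn":0},{"xyz":[0,0,-36],"turn":0},{"xyz":[-20,0,-20],"turn":0},{"xyz":[-30,0,0],"turn":0},{"xyz":[0,0,0],"turn":0}]' 44
python3 -m inch '[{"xyz":[0,0,0],"turn":0},{"xyz":[0,0,0],"turn":0}]'
python3 - <<'E'
from h import *
to(588,24.1,396,56)
P=cam("wrist"); im=save("wrist","w12"); c,s=np.cos(.1106),np.sin(.1106)
W=lambda m:[588+c*m[0]-s*m[1],24.1+s*m[0]+c*m[1],m[2]]
print(lm("wrist","wing"),proj(0,W((0,0,241)),P),lm("wrist","gate_tip"),proj(0,W((0,-108,209)),P),lm("wrist","plate"),proj(0,W((0,0,180)),P))
u=proj(0,[588,24.1,254],P)[0]; x0,y0=max(0,int(u[0])-60),max(0,int(u[1])-60); cr=im[y0:y0+120,x0:x0+120]
m=(cr.max(2)<50).astype(np.uint8); n,lab,st,ce=cv2.connectedComponentsWithStats(m)
for i in range(1,n):
    if st[i,4]>300:
        B=cv2.boxPoints(cv2.minAreaRect(np.argwhere(lab==i)[:,::-1].astype(np.float32)))+[x0,y0]
        e=[B[1]-B[0],B[2]-B[1]]; j=int(np.argmax([np.linalg.norm(k) for k in e])); mid=B.mean(0); d=onz(0,*(mid+e[j]/2),254,P)-onz(0,*(mid-e[j]/2),254,P)
        print(st[i],mid,np.linalg.norm(d),"wing heading",np.degrees(np.arctan2(d[1],d[0]))%180)
caps()
for cc in("top","scene"):
    print(cc,lm(cc,"beaker"),lm(cc,"mortar"),lm(cc,"firebrick"))
E
```

```text
t: 57.95
tool_pos: [546.8, -9.6, 510.9]
ee_rot: [2.957, 1.056, 0.002]
ft_force: [-0.6, 0.2, 0.1]
opening: 44.0
finger_force: 0.0
t: 58.12
tool_pos: [549.5, -8.1, 508.9]
ee_rot: [-2.958, -1.057, 0.001]
ft_force: [0.6, -0.0, -0.5]
opening: 44.0
finger_force: 0.0
heading 39.3 turn -16.7 then shift x 48.2 y 13.9 z 112.9  dist 50 tilt 0.001 q6 0.65
[(0.83, (np.float64(313.4), np.float64(143.9)))] [[314.43328719 144.3566508 ]] [(0.75, (np.float64(412.3), np.float64(202.2)))] [[409.91628708 202.98706134]] [(0.85, (np.float64(315.6), np.float64(135.1)))] [[314.36141299 136.70734478]]
[  48   22   27   73 1344] [315.08146286 144.03674507] 53.670588820194325 wing heading 41.767629779428745
top [(0.71, (np.float64(360.2), np.float64(146.0)))] [(0.6, (np.float64(421.0), np.float64(176.8)))] [(0.8, (np.float64(207.0), np.float64(165.3)))]
scene [(0.76, (np.float64(330.3), np.float64(312.8)))] [(0.81, (np.float64(251.9), np.float64(336.5)))] [(0.65, (np.float64(422.7), np.float64(197.9)))]
```

```bash
python3 - <<'E'
from h import *
import pickle
c,s=np.cos(.1106),np.sin(.1106); W=lambda m:[588+c*m[0]-s*m[1],24.1+s*m[0]+c*m[1],m[2]]
P11=pickle.load(open("w11.pkl","rb")); P12=cam("wrist")
for n,P in(("w11",P11),("w12",P12)):
    g=cv2.cvtColor(cv2.imread(f"pics/{n}.png"),cv2.COLOR_BGR2GRAY).astype(np.float32)
    for y in(60,-60,-98):
        xs=np.arange(-30,31,1.); uv=proj(0,[W((x,y,216)) for x in xs],P).astype(np.float32)
        v=cv2.remap(g,uv[:,0],uv[:,1],cv2.INTER_LINEAR).ravel(); gd=np.abs(np.diff(v)); k=np.argsort(gd)[-8:]
        print(n,y,sorted((float(xs[i]+.5),int(gd[i])) for i in k))
for cc in("top","scene"): arm.snapshot(cc); print(cc,lm(cc,"gate_tip"),proj(cc,W((0,-108,209))))
E
```

```text
w11 60 [(-28.5, 27), (-27.5, 46), (-23.5, 33), (-22.5, 20), (-12.5, 18), (-10.5, 33), (12.5, 22), (28.5, 41)]
w11 -60 [(-28.5, 31), (-27.5, 40), (-22.5, 35), (-21.5, 23), (-10.5, 27), (12.5, 22), (27.5, 30), (28.5, 43)]
w11 -98 [(-20.5, 16), (-14.5, 18), (-13.5, 35), (-11.5, 11), (-10.5, 19), (-9.5, 12), (28.5, 42), (29.5, 52)]
w12 60 [(-26.5, 22), (-25.5, 45), (-20.5, 26), (-10.5, 28), (-9.5, 13), (11.5, 20), (12.5, 31), (13.5, 16)]
w12 -60 [(-25.5, 36), (-24.5, 13), (-21.5, 22), (-20.5, 35), (-10.5, 24), (-9.5, 20), (11.5, 12), (13.5, 27)]
w12 -98 [(-22.5, 10), (-21.5, 24), (-20.5, 13), (-10.5, 30), (-9.5, 20), (11.5, 7), (12.5, 13), (13.5, 17)]
top [] [[337.86648808 181.21432497]]
scene [(0.76, (np.float64(312.8), np.float64(213.5)))] [[311.82678334 214.05067008]]
```

The arm edges run parallel to the home line at every radius, so the arm stayed home. The plate, wing and bottles check out too.

```bash
python3 -c "
from bench import arm
print(arm.hand_in())"
```

```text
the job is handed in; nothing more can be done
None
```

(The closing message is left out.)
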